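Top up the spring-lift plate magazine at the packing bench

TASK

Top up the spring-lift magazine on the packing bench with the two black backing plates that lie loose beside it, one after the other: tuck one end of the plate under the steel hooks, pushing the sprung pile down with it, then press the other end down until the orange spring catch snaps over it. At the end both plates must lie level on the pile, held down by the hooks and the closed catch, with the two plates that were already in there still below them; leave the marker pot, the tape roll and the loose clamp where they are.

Things in the scene. Friction and masses are not known exactly. Their poses are not given: they have to be found in the camera images.
- magazine: Blue sheet-steel magazine fixed to the bench, holding a pile of flat plates lengthwise between end panels (inner faces x = +-82 mm) and four corner flanges (see corner). Origin: middle of its footprint on the bench; x along its length, towards the hooks; z up. Base plate 10 mm thick, x -133 to 117, y +-60 mm. Its long sides are open between the corners: room for fingers beside the pile.
- mouth (a point): Middle of the mouth, 100 mm above the bench, axes as the magazine's: centre of the upper face of the topmost plate, which the spring pushes up against the hooks and the catch. To let a new plate's end in under the hooks the pile must be pushed 14 to 17 mm down; the plate then lies tilted, its other end on the catch's slope, until that end is pressed down.
- hooks (a point): Point midway between the two steel hooks at the magazine's +x end, at the inner edge of their flat undersides (magazine x = 70 mm, 100 mm above the bench). Each is 16 mm wide, at y = +-19 mm, 4 mm thick, flat from x = 82 (end panel, the stop) to 70 mm, then turned up to x = 62 mm, about 9 mm higher.
- corner (a point): Top middle of the straight part of the left (+y) side flange at the hook end, magazine x 73, y 33, z 110 mm. Side flanges: inner faces y = +-33 mm, over |x| 61 to 88 mm, 110 mm high at the hook end (edges bent out there as a lead-in, to x 52, y +-39 mm), 100 mm at the catch end, plus flares 12 mm higher leaning out. Catch-end panel: 98 mm high, ears leaning out to x -90, 111 mm high.
- platform (a joint): Sinking of the yellow sprung platform under the pile, m: about 0 at the start under two plates, 0.010 more per plate added, hard stop at 0.032. The pile pushes up on what holds it down with 6 to 10 N at the start (it differs, and cannot be seen), plus 0.25 N per mm of sinking, less the weight of the plates added. Pushed by the end of a held plate, it can turn that plate in the fingers, so it may sink less than the hand moves.
- catch (a joint): Travel of the orange bevelled spring catch, m: 0 = out (closed, 9 mm over the end of the pile), 0.012 = fully back. A plate end pressed down on its slope drives it back; it springs out by itself once the plate's upper face is below 100 mm above the bench. It takes 1.6 N to start it back, 3.5 N at 9 mm; pressing a plate end past it and down on the pile takes about 10 to 20 N.
- catch_nose (a point): Lower inner tip of the catch, middle of its 22 mm width, at magazine x = -73 mm and 100 mm above the bench when closed; moves with it. From 2 mm above the tip the nose slopes up and back to 20 mm above it at x = -84 mm. Behind it the grey housing (x -87 to -123, y +-20 mm) is 125 mm high, with a pull knob out to x = -150 mm.
- plate_a: Loose black backing plate, 160 x 60 x 10 mm (x, y, z), flat on both faces, about 140 g, with four small steel bushings. Origin: centre of its underside; x along its length, z up. Lies flat on the bench at the start; both ends are alike.
- plate_b: Second loose black backing plate, the same as plate_a. Either may go in first.
- pile_0: Plate already in the magazine, the lower of two; same size and origin as plate_a.
- pile_1: Plate already in the magazine, the upper of two at the start, held under the hooks and the catch; same size and origin as plate_a.
- marker_pot: Beige pot, 80 mm across and 95 mm high, with markers up to 143 mm high; bystander. Origin: centre of its underside.
- tape_roll: Roll of brown tape lying flat, 110 mm across, 48 mm high; bystander. Origin: centre of its underside.
- clamp: Black ring clamp, 72 mm ring 48 mm high with a lug and bolt at one side; bystander. Origin: centre of the ring, at its underside.
Things that resemble listed ones, but are neither listed nor needed, are in the scene too. Leave any blue or purple look-alike of the plate_a alone.

How it is judged (in metres and radians):
On the way, in this order (a step that is already met when the one before it is completed fails the run):
1. one of the two loose plates lies level in the magazine under the hooks and the closed catch (((z of plate_a in the frame of magazine between 0.055 and 0.0925 m and horizontal distance between plate_a and mouth below 0.007 m and angle between the z axis of plate_a and the z axis of magazine, either way round below 0.035 rad and angle between the x axis of plate_a and the x axis of magazine, either way round below 0.1 rad) or (z of plate_b in the frame of magazine between 0.055 and 0.0925 m and horizontal distance between plate_b and mouth below 0.007 m and angle between the z axis of plate_b and the z axis of magazine, either way round below 0.035 rad and angle between the x axis of plate_b and the x axis of magazine, either way round below 0.1 rad)) and value of joint catch below 0.002 m), for 0.2 s.
2. the other one too, both level in the magazine under the hooks and the closed catch (z of plate_a in the frame of magazine between 0.055 and 0.0925 m and horizontal distance between each of plate_a, plate_b and mouth below 0.007 m and angle between the z axis of each of plate_a, plate_b and the z axis of magazine, either way round below 0.035 rad and angle between the x axis of each of plate_a, plate_b and the x axis of magazine, either way round below 0.1 rad and z of plate_b in the frame of magazine between 0.055 and 0.0925 m and value of joint catch below 0.002 m), for 0.2 s.
At the end, for the whole second after the job is handed in: All four plates lie in the magazine: within 7 mm of its middle, along it within 0.1 rad, level within 0.035 rad, undersides 55 to 92.5 mm above the bench (under hooks and catch), the two new ones at rest; platform sunk by 18 mm or more; catch closed within 2 mm (all of step 2 and z of pile_0 in the frame of magazine between 0.055 and 0.0925 m and horizontal distance between each of pile_0, pile_1 and mouth below 0.007 m and angle between the z axis of each of pile_0, pile_1 and the z axis of magazine, either way round below 0.035 rad and angle between the x axis of each of pile_0, pile_1 and the x axis of magazine, either way round below 0.1 rad and z of pile_1 in the frame of magazine between 0.055 and 0.0925 m and value of joint platform above 0.018 m and linear speed of each of plate_a, plate_b below 0.02 m/s); the robot touches nothing.
It fails at once if the marker pot is moved by more than 30 mm (distance of marker_pot from where it was at the start of the episode above 0.03 m).
It fails at once if the tape roll is moved by more than 30 mm (distance of tape_roll from where it was at the start of the episode above 0.03 m).
It fails at once if the loose clamp is moved by more than 30 mm (distance of clamp from where it was at the start of the episode above 0.03 m).
It also fails if it takes over 72 s, if anything falls off the work surface, if the arm or the gripper's body presses on something with over 40 N, if the wrist force passes 120 N, or if a joint passes its speed limit or range.

ROBOT

A 6-joint arm with a two-finger parallel gripper is mounted at the origin on the work surface. World frame = base frame: x ahead of the robot, y to its left, z up, the work surface at z = 0. Lengths are in m, angles in degrees, forces in N, time in s.
With the tool pointing down it reaches from about 0.3 to 0.75 m from the base axis. Payload 8.5 kg.
Tool frame: the origin (TCP) lies on the centre line of the jaws, within the pads' length; the fingertips stand 14 mm ahead of it and the grasp point (between the pads) lies 5 mm behind it; z points along the fingers, y is the direction in which the jaws open and shut (so a half turn about z gives the same grasp; the last joint's range is limited). The gripper opens to 85 mm and grips with 20 to 120 N. Pads are 22 mm wide; open, the fingers measure 114 mm over their backs; the gripper's body (76 mm by 85 mm) begins 54 mm behind the grasp point. The pads swing forward as they close: fully open they stand 13 mm farther back than shut.
Start: joints at [63.008, 21.807, 74.336, -0, 83.858, -12.336], TCP at [0.139, 0.532, 0.245] pointing down, gripper open.
Joint ranges: [-178.18, 178.18], [-50.72, 133.34], [12.68, 142.11], [-81.47, 261.47], [9.98, 163.14], [-165.26, 165.26]. Speed limits (degrees/s): [136.94, 136.94, 180, 180, 180, 180].

INTERFACE

Orientations are given as a 3x3 rotation matrix whose columns are the frame's x, y, z axes.
In Python, from rig import env, optics, order, finder gives the robot as it stands.
- The arm moves only by the tool play_rows, never from a script. Its argument "commands" is a list of rows, each an object of numbers: "grip": the closure, from -1 (fully open) to 1 (shut); "x", "y", "z": the shift along the tool's x, y, z in m; "rx", "ry", "rz": the turn, a rotation vector about the tool's x, y, z in rad. A call has 1 to 12 rows; each row shifts and turns the commanded pose from where the row before left it, along the tool's axes as they then stand; what a row does not reach is not made up. A row lasts 1/8 s, in which the tool goes at most 62.5 mm and 10.7 degrees, less where a joint would pass 70% of its speed; a pose out of reach is approached as far as the arm can. A call is refused whole if a number of a shift passes 0.0625 or a number of a turn 0.188, either way. A call with a gripper value outside its range is refused whole. The fingers move at their own pace and stop on an object; "squeeze" is the grip in N (left out, the last holds). Time passes only in rows, so rows that do not move let the fingers close. It gives the time, the measured TCP pose, the force and the opening at its end, in the units of the state.
- env.observe(): the state, without advancing time (a new reading comes with each control period).
- optics.get_image(name): name is "scene" or "top" or "wrist"; returns a dict with "color" (384x512x3 uint8, blue, green, red), "range_z" (384x512 float32, m along the optical axis (not along the pixel's ray), 0 where there is no reading), "fov_y" (degrees; the focal length in pixels is half the picture's height over the tangent of half this angle, whatever the lens; pixels are square), "cx", "cy" (the principal point, pixels), "cam_to_world" (4x4, takes a point from camera to world coordinates). Camera axes: x right, y down, z forward; pixel columns grow to the right and rows downward; lengths in m; the calibration is good to about 2 mm. A picture is of the moment at which its call begins.
- order.close_job(): hands the job in, once; it reports no verdict.
Trained networks look in the newest picture that a camera, given by its name, has taken for a name from the list of things; names that differ only in an ending like _2 or _b are one class to them, and where a whole thing is asked for, a point or a joint stands for the part that bears it (a point fixed in the world has none). Each returns a list of dicts, best first, with "conf" (0 to 1); they miss things now and then, are a little off and sometimes report something else, mostly with a low value. They report only what shows in the picture. A call takes as long as a camera call. They do not tell look-alikes from the thing itself.
- finder.boxes_of(camera, thing): "point" ([x, y, z] in m, in world coordinates, good to about 4 mm: the middle of the surface that is visible of it).
The state is a dict: "time_s": time; "q": joint angles; "qvel": joint speeds; "joint_efforts": joint torques, N m; "position": TCP position; "tool_rot": TCP orientation; "ft_force": force on the tool from outside, world axes, zero at the start; "wrist_torque": the same for the moment, N m; "grip_width": finger opening in m.
Only numpy, scipy, OpenCV 4.12 (cv2) and the standard library are available. Lean on these libraries where they do the work, as an engineer would, in place of code of your own. Each camera call takes 0.05 s, during which the arm holds its last target.

## Working session

There is one attempt and no reset: what is moved stays moved. The work goes in short steps, Python scripts to look and compute and a tool call to move; the robot and the scene stay as the last step left them, time stands still between calls to the robot, and variables do not carry over. Pictures are saved under pics/ and viewed, and the job is handed in when it is done.

Besides the shell and the picture viewer there is one more tool, called after "Emit:" as name([rows], argument=value, ...), one row to a line, values as JSON. play_rows: Moves the arm, as the interface text tells. Its arguments: {"type":"object","properties":{"commands":{"type":"array"},"squeeze":{"type":"number"}},"required":["commands"]}

```bash
ls; mkdir -p pics; cat > h.py <<'E'
import numpy as np, cv2, json
from rig import env, optics, order, finder
def img(n):
    return optics.get_image(n)
def K(d):
    f=d["color"].shape[0]/2/np.tan(np.radians(d["fov_y"])/2); return f,d["cx"],d["cy"]
def cloud(d):
    f,cx,cy=K(d); z=d["range_z"]; h,w=z.shape
    u,v=np.meshgrid(np.arange(w),np.arange(h))
    p=np.stack([(u-cx)/f*z,(v-cy)/f*z,z],-1)
    M=np.array(d["cam_to_world"]); return p@M[:3,:3].T+M[:3,3]
E
python3 - <<'E'
from h import *
s=env.observe(); print(s)
for n in ["scene","top","wrist"]:
    d=img(n); cv2.imwrite(f"pics/{n}0.png",d["color"]); np.savez(f"{n}0.npz",**d)
    print(n,d["fov_y"],np.round(d["cam_to_world"],3).tolist())
    if n!="wrist":
        for t in ["magazine","mouth","hooks","corner","catch_nose","plate_a","pile_1","marker_pot","tape_roll","clamp"]:
            print(n,t,[(np.round(x["point"],3).tolist(),round(x["conf"],2)) for x in finder.boxes_of(n,t)][:6])
E
```

```text
pics
{'time_s': 0.0, 'q': array([ 6.30087649e+01,  2.18404962e+01,  7.43866672e+01,  2.20611612e-05,
        8.38585223e+01, -1.23354817e+01]), 'qvel': array([-0.05859258, -0.05738748,  0.08800018,  0.00216538,  0.0607858 ,
       -0.0557291 ]), 'joint_efforts': array([-1.57638838e-04, -4.48453581e+01, -2.31280518e+01, -2.57324618e-04,
        4.72526604e-03, -5.70024940e-05]), 'position': array([0.13902165, 0.53184248, 0.24470514]), 'tool_rot': array([[-9.67463310e-01,  2.53010441e-01, -6.79078219e-04],
       [ 2.53011150e-01,  9.67462445e-01, -1.33242671e-03],
       [ 3.19864804e-04, -1.46088832e-03, -9.99998882e-01]]), 'ft_force': array([-0.09243022,  0.48280412, -0.38929342]), 'wrist_torque': array([0.00144304, 0.06524476, 0.01292215]), 'grip_width': 0.08538261055388326}
scene 48.419026098232905 [[0.892, 0.381, -0.244, 0.805], [0.452, -0.768, 0.454, -0.543], [-0.015, -0.515, -0.857, 1.015], [0.0, 0.0, 0.0, 1.0]]
scene magazine [([0.586, -0.034, 0.012], 0.59)]
scene mouth [([0.589, -0.032, 0.01], 0.68)]
scene hooks [([0.588, -0.031, 0.014], 0.72)]
scene corner [([0.672, -0.315, 
[... 661 characters left out ...]
azine [([0.548, -0.014, 0.014], 0.7)]
top mouth [([0.55, -0.01, 0.008], 0.77)]
top hooks [([0.55, -0.016, 0.012], 0.88)]
top corner [([0.548, -0.016, 0.011], 0.55)]
top catch_nose []
top plate_a [([0.488, -0.316, 0.011], 0.98), ([0.312, 0.17, 0.011], 0.94), ([0.284, -0.256, 0.013], 0.88), ([0.514, 0.296, 0.008], 0.85), ([0.49, -0.488, 0.013], 0.73), ([0.549, -0.011, 0.01], 0.31)]
top pile_1 [([0.576, -0.016, 0.099], 0.61)]
top marker_pot [([0.657, 0.322, 0.067], 0.72)]
top tape_roll [([0.665, -0.309, 0.049], 0.69)]
top clamp [([0.833, -0.057, 0.04], 0.56)]
wrist 61.48313402962293 [[0.253, 0.921, 0.296, 0.063], [0.967, -0.241, -0.077, 0.551], [0.0, 0.305, -0.952, 0.374], [0.0, 0.0, 0.0, 1.0]]
```

View pics/scene0.png

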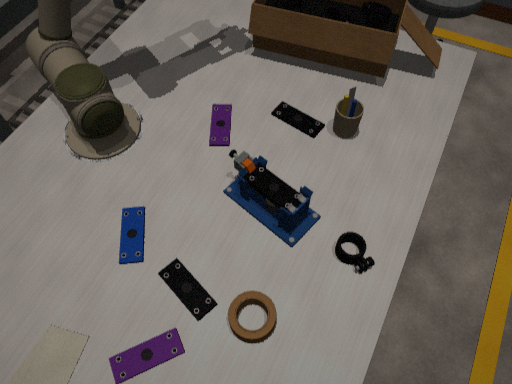

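View pics/top0.png

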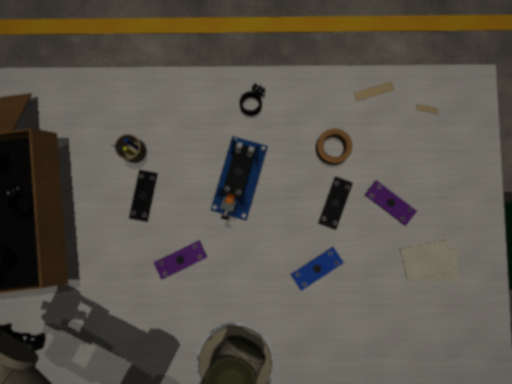

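View pics/wrist0.png

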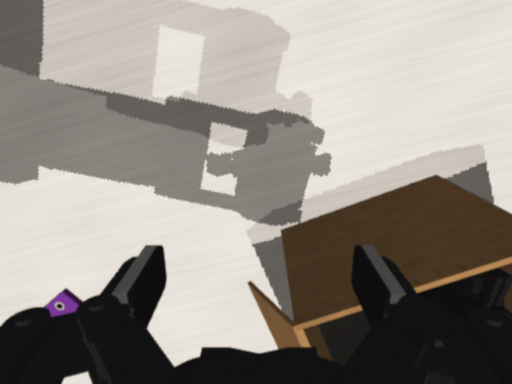

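The scene shows two black loose plates: one at (298,119) and one at (187,288). The look-alikes are purple at (220,125) and (147,355), and blue at (131,235). The magazine is at about (270,200), with the catch at (245,163) and the hooks at the far end. I choose the two black plates and will now check them in a crop and measure their poses.

```bash
python3 - <<'E'
from h import *
def ld(n): return dict(np.load(n+"0.npz"))
for n in ["scene","top"]:
    d=ld(n); P=cloud(d); c=d["color"].astype(int); 
    hsv=cv2.cvtColor(d["color"],cv2.COLOR_BGR2HSV)
    for nm,ctr in [("far",(0.52,0.295)),("near",(0.495,-0.317))]:
        r=np.hypot(P[...,0]-ctr[0],P[...,1]-ctr[1])
        m=(r<0.12)&(c.max(-1)<75)&(P[...,2]<0.03)
        m=m.astype(np.uint8); m=cv2.morphologyEx(m,cv2.MORPH_CLOSE,np.ones((5,5)))
        nn,l,st,_=cv2.connectedComponentsWithStats(m); k=1+np.argmax(st[1:,4])
        q=P[l==k]; (cx,cy),(w,h),a=cv2.minAreaRect((q[:,:2]*1000).astype(np.float32))
        print(n,nm,len(q),(cx,cy),(w,h),a,"mean",q.mean(0), "z",np.median(q[:,2]))
        cc=q[:,:2]-q[:,:2].mean(0); w_,v_=np.linalg.eigh(cc.T@cc); print("  yaw",np.degrees(np.arctan2(v_[1,1],v_[0,1]))%180)
    # magazine blue points and hooks
    r=np.hypot(P[...,0]-0.57,P[...,1]+0.015)
    m=(r<0.16)&(hsv[...,0]>95)&(hsv[...,0]<125)&(hsv[...,1]>120)
    lo=m&(P[...,2]<0.02)
    q=P[lo]; print("base",cv2.minAreaRect((q[:,:2]*1000).astype(np.float32)),np.median(q[:,2]))
    m2=(r<0.16)&(c.max(-1)<75)&(abs(P[...,2]-0.1)<0.006)
    q=P[m2]; print("pile",len(q),cv2.minAreaRect((q[:,:2]*1000).astype(np.float32)),np.median(q[:,2]))
    ys,xs=np.where(r<0.17); y0,y1,x0,x1=ys.min(),ys.max(),xs.min(),xs.max()
    cr=cv2.resize(d["color"][y0:y1,x0:x1],None,fx=5,fy=5,interpolation=cv2.INTER_CUBIC)
    s=min(1,600/cr.shape[0],800/cr.shape[1]); cv2.imwrite(f"pics/mag_{n}.png",cv2.resize(cr,None,fx=s,fy=s)); print(x0,y0,5*s)
E
```

```text
scene far 854 (518.8663940429688, 293.296875) (64.58467102050781, 161.02435302734375) 79.33573150634766 mean [0.52158729 0.29018817 0.00856656] z 0.009055852788127594
  yaw 169.47533438226733
scene near 1577 (624.293212890625, -392.978271484375) (81.34783172607422, 462.462646484375) 60.29124069213867 mean [ 0.49881889 -0.32132152  0.01178322] z 0.009414896155847119
  yaw 156.87035518009156
base ((575.2343139648438, -14.728309631347656), (117.35247039794922, 249.33859252929688), 74.09793090820312) 0.009348403349226153
pile 1341 ((555.36376953125, -7.1852569580078125), (80.01814270019531, 233.25875854492188), 72.69336700439453) 0.09945441419151535
207 149 5
top far 964 (486.3974609375, 112.39974975585938) (433.12921142578125, 160.94178771972656) 79.81626892089844 mean [0.51747274 0.29247612 0.01367669] z 0.009325809885159742
  yaw 173.00335778961667
top near 974 (439.85498046875, -255.83059692382812) (123.87997436523438, 333.8427734375) 40.23667907714844 mean [ 0.49258977 -0.31674138  0.01547335] z 0.00943761956045408
  yaw 155.35914304118435
base ((574.634521484375, -13.440574645996094), (113.74636840820312, 243.536865234375), 73.99010467529297) 0.009697055670433996
pile 1062 ((564.940185546875, -8.921073913574219), (84.70504760742188, 211.43032836914062), 73.98223876953125) 0.09998940193430983
187 128 5
```

```bash
python3 - <<'E'
from h import *
d=dict(np.load("scene0.npz"))
a=cv2.resize(d["color"][90:150,260:340],None,fx=5,fy=5); b=cv2.resize(d["color"][250:330,147:227],None,fx=5,fy=5)
a=cv2.copyMakeBorder(a,0,100,0,0,0); cv2.imwrite("pics/crop2.png",np.hstack([a,b])[:600,:800])
E
```

```text
(no output)
```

View pics/mag_scene.png

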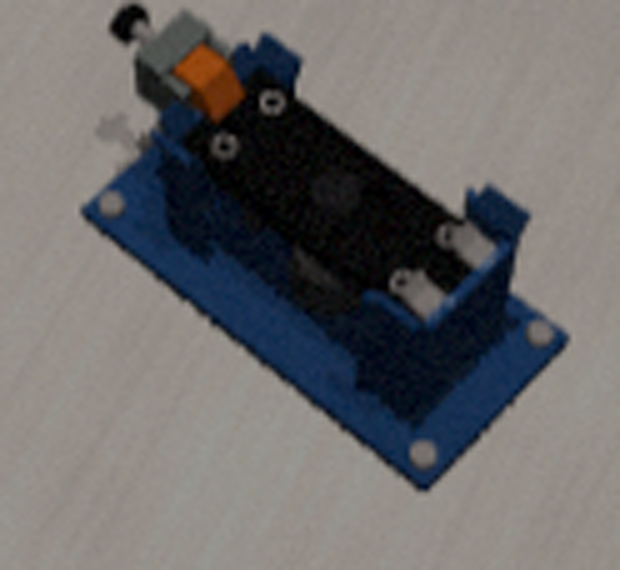

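View pics/mag_top.png

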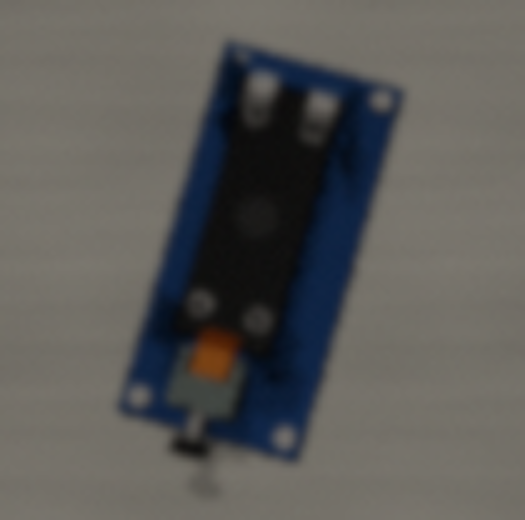

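View pics/crop2.png

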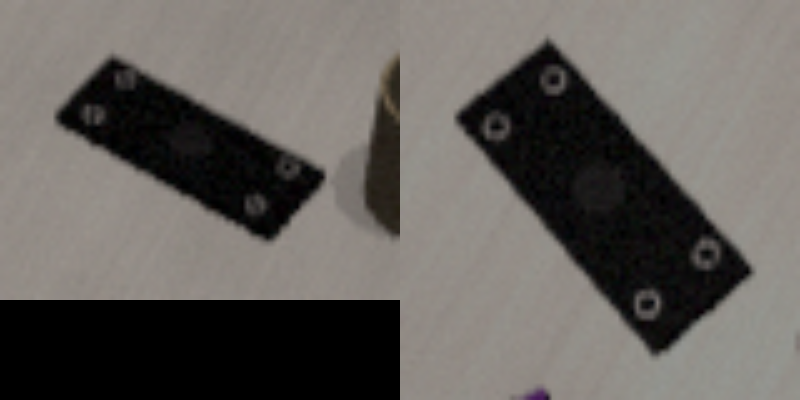

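Both crops are black, with four steel bushings and a dark centre, so they are the right plates. The magazine yaw is about −16° with its origin near (0.583, −0.017). I'll write a helper for the move arithmetic, then go above the far plate.

```bash
cat >> h.py <<'E'
from scipy.spatial.transform import Rotation as Rn
def Rt(yaw,tilt=0):  # tool orientation: tool x = -plate x ; yaw=plate yaw deg; tilt nose-down deg
    y=np.radians(yaw); px=np.array([np.cos(y),np.sin(y),0])
    R=np.stack([-px,np.cross([0,0,-1],-px),[0,0,-1]],1)
    return R@Rn.from_rotvec([0,np.radians(tilt),0]).as_matrix()
def delta(p1,R1,p0=None,R0=None):
    s=env.observe(); p0=s["position"] if p0 is None else np.array(p0); R0=s["tool_rot"] if R0 is None else R0
    t=R0.T@(np.array(p1)-p0); r=Rn.from_matrix(R0.T@R1).as_rotvec()
    print("shift",np.round(t,4).tolist(),"turn",np.round(r,4).tolist()); return t,r
E
python3 - <<'E'
from h import *
print(env.observe()["time_s"])
delta([0.535,0.290,0.17],Rt(-10.5))
E
```

```text
1.15
shift [-0.4442, -0.1341, 0.0753] turn [-0.0, 0.0, -0.0725]
```

Emit:
play_rows([
  {"x": -0.0555, "y": -0.0168, "z": 0.004, "grip": -1},
  {"x": -0.0555, "y": -0.0168, "z": 0.004},
  {"x": -0.0555, "y": -0.0168, "z": 0.008},
  {"x": -0.0555, "y": -0.0168, "z": 0.01},
  {"x": -0.0555, "y": -0.0168, "z": 0.012},
  {"x": -0.0555, "y": -0.0168, "z": 0.012},
  {"x": -0.0555, "y": -0.0168, "z": 0.012},
  {"x": -0.0555, "y": -0.0168, "z": 0.012, "rz": -0.0725},
  {},
  {},
])

```text
invalid input at $.commands[0]: expected keys grip, x, y, z, rx, ry, rz
```

```bash
cat >> h.py <<'E'
def plate_fit(n,ctr,tag,zr=(0.003,0.03),rad=0.13):
    d=img(n); P=cloud(d); c=d["color"]; cv2.imwrite(f"pics/{tag}.png",c)
    m=(np.hypot(P[...,0]-ctr[0],P[...,1]-ctr[1])<rad)&(P[...,2]>zr[0])&(P[...,2]<zr[1])&(d["range_z"]>0)
    sat=c.max(-1).astype(int)-c.min(-1); m&=(c.max(-1)<90)&(sat<30)
    nn,l,st,_=cv2.connectedComponentsWithStats(m.astype(np.uint8)); k=1+np.argmax(st[1:,4]); q=P[l==k]
    (cx,cy),(w,h),a=cv2.minAreaRect((q[:,:2]*1000).astype(np.float32))
    yaw=a if w>h else a-90
    print(n,"n",len(q),"ctr",round(cx,1),round(cy,1),"size",round(w,1),round(h,1),"yaw",round(yaw,2),"z",np.round(np.percentile(q[:,2],[5,50,95]),4))
    s=env.observe(); print("t",s["time_s"],"tcp",np.round(s["position"],4)); return q
E
python3 - <<'E'
from h import *
for n in ["wrist","top","scene"]: plate_fit(n,(0.52,0.293),n+"_1")
E
```

```text
Traceback (most recent call last):
  File "h.py", line 25, in plate_fit
    nn,l,st,_=cv2.connectedComponentsWithStats(m.astype(np.uint8)); k=1+np.argmax(st[1:,4]); q=P[l==k]
                                                                        ~~~~~~~~~^^^^^^^^^^
ValueError: attempt to get argmax of an empty sequence
```

All keys are needed in each row.

Emit:
play_rows([
  {"grip": -1, "x": -0.0555, "y": -0.0168, "z": 0.004, "rx": 0, "ry": 0, "rz": 0},
  {"grip": -1, "x": -0.0555, "y": -0.0168, "z": 0.004, "rx": 0, "ry": 0, "rz": 0},
  {"grip": -1, "x": -0.0555, "y": -0.0168, "z": 0.008, "rx": 0, "ry": 0, "rz": 0},
  {"grip": -1, "x": -0.0555, "y": -0.0168, "z": 0.01, "rx": 0, "ry": 0, "rz": 0},
  {"grip": -1, "x": -0.0555, "y": -0.0168, "z": 0.012, "rx": 0, "ry": 0, "rz": 0},
  {"grip": -1, "x": -0.0555, "y": -0.0168, "z": 0.012, "rx": 0, "ry": 0, "rz": 0},
  {"grip": -1, "x": -0.0555, "y": -0.0168, "z": 0.012, "rx": 0, "ry": 0, "rz": 0},
  {"grip": -1, "x": -0.0555, "y": -0.0168, "z": 0.012, "rx": 0, "ry": 0, "rz": -0.0725},
  {"grip": -1, "x": 0, "y": 0, "z": 0, "rx": 0, "ry": 0, "rz": 0},
  {"grip": -1, "x": 0, "y": 0, "z": 0, "rx": 0, "ry": 0, "rz": 0},
], squeeze=100)

```text
time_s: 2.45
position: [0.5343, 0.2899, 0.1713]
tool_rot: [[-0.983, 0.183, -0.0], [0.183, 0.983, 0.0], [0.0, 0.0, -1.0]]
ft_force: [-0.6, 0.2, 0.6]
grip_width: 0.0855
```

```bash
python3 - <<'E'
from h import *
for n in ["wrist","top","scene"]:
    try: plate_fit(n,(0.52,0.293),n+"_1")
    except Exception as e: print(n,e)
E
```

```text
wrist n 10940 ctr 518.8 296.3 size 60.1 158.7 yaw -10.57 z [0.009  0.0101 0.0113]
t 2.5 tcp [0.534  0.2904 0.1716]
top n 567 ctr 520.3 296.7 size 79.0 159.6 yaw -14.93 z [0.004  0.009  0.0143]
t 2.55 tcp [0.5338 0.2906 0.1718]
scene n 826 ctr 519.6 295.6 size 65.6 160.6 yaw -10.66 z [0.0052 0.0091 0.0123]
t 2.6 tcp [0.5338 0.2907 0.1719]
```

View pics/wrist_1.png

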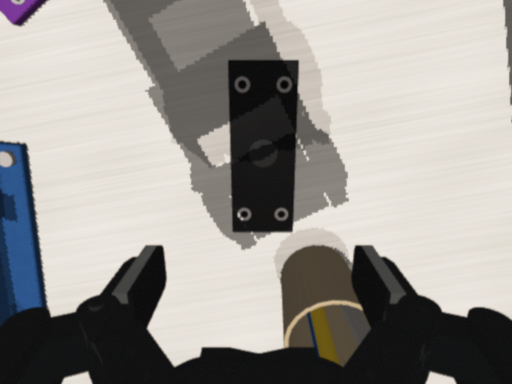

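```bash
python3 - <<'E'
from h import *
y=np.radians(-10.6)
delta([0.519+.032*np.cos(y),0.296+.032*np.sin(y),0.012],Rt(-10.6))
E
```

```text
shift [-0.0164, 0.0024, 0.1599] turn [0.0004, 0.0005, 0.0031]
```

The plate is at pixels (230–298, 60–230), and the pot lies beyond it at (320,320). I'll descend and close.

Emit:
play_rows([
  {"grip": -1, "x": -0.0164, "y": 0.0024, "z": 0.04, "rx": 0, "ry": 0, "rz": 0.003},
  {"grip": -1, "x": 0, "y": 0, "z": 0.05, "rx": 0, "ry": 0, "rz": 0},
  {"grip": -1, "x": 0, "y": 0, "z": 0.04, "rx": 0, "ry": 0, "rz": 0},
  {"grip": -1, "x": 0, "y": 0, "z": 0.02, "rx": 0, "ry": 0, "rz": 0},
  {"grip": -1, "x": 0, "y": 0, "z": 0.01, "rx": 0, "ry": 0, "rz": 0},
  {"grip": -1, "x": 0, "y": 0, "z": 0, "rx": 0, "ry": 0, "rz": 0},
  {"grip": 0.2, "x": 0, "y": 0, "z": 0, "rx": 0, "ry": 0, "rz": 0},
  {"grip": 0.2, "x": 0, "y": 0, "z": 0, "rx": 0, "ry": 0, "rz": 0},
  {"grip": 0.2, "x": 0, "y": 0, "z": 0, "rx": 0, "ry": 0, "rz": 0},
  {"grip": 0.2, "x": 0, "y": 0, "z": 0, "rx": 0, "ry": 0, "rz": 0},
], squeeze=60)

```text
time_s: 3.85
position: [0.5519, 0.2894, 0.013]
tool_rot: [[-0.983, 0.185, 0.003], [0.185, 0.983, 0.001], [-0.002, 0.001, -1.0]]
ft_force: [-2.3, -0.0, 5.5]
grip_width: 0.0581
```

```bash
python3 - <<'E'
from h import *
d=img("wrist"); cv2.imwrite("pics/g1.png",d["color"]); s=env.observe(); print(s)
P=cloud(d)
E
```

```text
{'time_s': 3.9, 'q': array([ 1.68016755e+01,  4.26105655e+01,  7.83792344e+01,  7.15879151e-03,
        5.88617902e+01, -6.25318658e+01]), 'qvel': array([ 0.0289485 ,  0.05932606, -0.03586359, -0.07257266,  0.12858087,
       -0.00344805]), 'joint_efforts': array([-5.23612462e-01, -5.30050743e+01, -1.61206716e+01, -8.65393993e-02,
       -3.21590910e-01,  5.47020987e-03]), 'position': array([0.55185152, 0.28939823, 0.01297202]), 'tool_rot': array([[-9.82706630e-01,  1.85153133e-01,  2.44875363e-03],
       [ 1.85155670e-01,  9.82708835e-01,  8.51112082e-04],
       [-2.24882576e-03,  1.28979410e-03, -9.99996640e-01]]), 'ft_force': array([-0.88576408,  0.66532259,  5.6124322 ]), 'wrist_torque': array([0.0185839 , 0.26406461, 0.07184796]), 'grip_width': 0.058040334031555466}
```

View pics/g1.png

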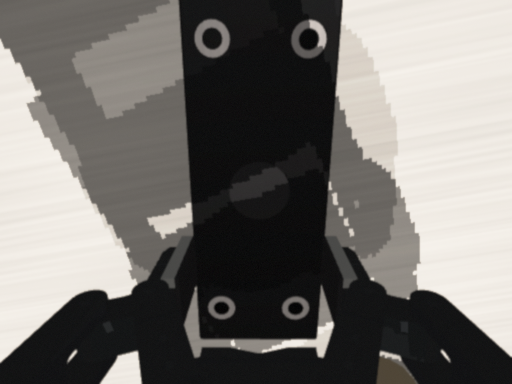

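The grip holds at a width of 58 mm with the tips just touching the bench. From the saved images I'll refine the magazine pose, checking it against the hooks, the catch and the pile edges.

```bash
python3 - <<'E'
from h import *
o=np.array([0.5826,-0.0163]); y=np.radians(-16); R=np.array([[np.cos(y),np.sin(y)],[-np.sin(y),np.cos(y)]])
for n in ["scene","top"]:
    d=dict(np.load(n+"0.npz")); P=cloud(d); c=d["color"].astype(int); hsv=cv2.cvtColor(d["color"],cv2.COLOR_BGR2HSV)
    L=(P[...,:2]-o)@R.T; z=P[...,2]; 
    def rep(nm,m):
        print(n,nm,m.sum(),"x",np.round(np.percentile(L[m][:,0],[2,50,98])*1e3,1),"y",np.round(np.percentile(L[m][:,1],[2,50,98])*1e3,1),"mean",np.round(L[m].mean(0)*1e3,1),"z",np.round(np.median(z[m]),4)) if m.sum() else print(nm,0)
    near=(abs(L[...,0])<.16)&(abs(L[...,1])<.08)
    rep("orange",near&(hsv[...,0]<20)&(hsv[...,1]>150)&(z>.09))
    rep("hooks",near&(L[...,0]>.05)&(c.min(-1)>90)&(z>.095)&(z<.125))
    sat=c.max(-1)-c.min(-1)
    rep("pile",near&(abs(L[...,0])<.05)&(c.max(-1)<60)&(abs(z-.1)<.004)&(sat<25))
    rep("bush",near&(L[...,0]<-.03)&(L[...,0]>-.075)&(sat<30)&(c.min(-1)>50)&(abs(z-.1)<.006))
    blue=near&(hsv[...,0]>95)&(hsv[...,0]<130)&(hsv[...,1]>110)
    b=blue&(z<.018)
    for x0 in (-.1,-.05,0,.05,.1):
        mm=b&(abs(L[...,0]-x0)<.02); print("  base y ext at",x0,np.round(np.array([L[mm][:,1].min(),L[mm][:,1].max()])*1e3,1) if mm.sum() else None)
    for y0 in (-.045,-.03,.03,.045):
        mm=b&(abs(L[...,1]-y0)<.01); print("  base x ext at",y0,np.round(np.array([L[mm][:,0].min(),L[mm][:,0].max()])*1e3,1) if mm.sum() else None)
    rep("tall blue hookend",blue&(z>.106)&(L[...,0]>.04)); rep("panel hook", blue&(z>.09)&(L[...,0]>.075)&(abs(L[...,1])<.03))
    for s in (1,-1): rep("flange hook y%+d"%s,blue&(z>.1)&(L[...,0]>.04)&(L[...,1]*s>.015)); rep("flange catch y%+d"%s,blue&(z>.09)&(L[...,0]<-.04)&(L[...,1]*s>.015))
E
```

```text
scene orange 200 x [-102.3  -79.    45.4] y [-27.9  -0.1  24.3] mean [-60.2  -0.7] z 0.1059
scene hooks 71 x [51.6 73.3 82.3] y [-24.3  15.5  45.3] mean [72.5  6.7] z 0.104
scene pile 757 x [-48.2   1.9  47.5] y [-27.9   0.1  28.6] mean [1.1 0. ] z 0.0994
scene bush 38 x [-66.6 -59.  -34.1] y [-22.3  16.5  31.2] mean [-57.3   7.8] z 0.0995
  base y ext at -0.1 [-59.3  -0.7]
  base y ext at -0.05 [-58.8   2.9]
  base y ext at 0 [-58.9 -10.5]
  base y ext at 0.05 [-58.5 -13.2]
  base y ext at 0.1 [-59.   58.3]
  base x ext at -0.045 [-129.5  116.3]
  base x ext at -0.03 [-130.2  116.7]
  base x ext at 0.03 [ 86.2 115.9]
  base x ext at 0.045 [ 79.2 116.2]
scene tall blue hookend 97 x [53.2 72.9 86.8] y [-41.5  36.3  43. ] mean [72.4 10.8] z 0.1165
scene panel hook 63 x [80.  86.2 87.5] y [-26.6   0.8  29.4] mean [85.4  0.9] z 0.102
scene flange hook y+1 89 x [56.7 74.9 87.4] y [18.6 36.9 43.1] mean [74.6 35.9] z 0.111
scene flange catch y+1 94 x [-90.  -78.3 -57.1] y [20.2 35.1 42.3] mean [-76.1  33.3] z 0.1018
scene flange hook y-1 62 x [50.5 75.  87.4] y [-41.6 -36.  -15.7] mean [ 72
[... 615 characters left out ...]
41.3]
  base x ext at -0.045 [-129.  110.]
  base x ext at -0.03 [-130.6  113.1]
  base x ext at 0.03 [-130.2  112.5]
  base x ext at 0.045 [-128.7  112.5]
top tall blue hookend 70 x [52.5 70.  84.6] y [-41.7 -32.2  42. ] mean [69.8 -1.8] z 0.1148
top panel hook 21 x [79.5 83.1 86.7] y [-28.2  -0.7  21.5] mean [83.2 -3.7] z 0.1029
top flange hook y+1 40 x [52.1 67.7 83.7] y [33.3 38.3 43.3] mean [68.1 38.4] z 0.1134
top flange catch y+1 63 x [-94.8 -80.  -44.4] y [21.9 35.  43.9] mean [-77.3  34.6] z 0.1056
top flange hook y-1 42 x [52.1 71.4 86.1] y [-41.9 -36.8 -23.5] mean [ 71.3 -35.8] z 0.1146
top flange catch y-1 55 x [-95.3 -81.7 -63.1] y [-41.4 -32.9 -17.4] mean [-80.7 -31.5] z 0.1076
```

The magazine pose agrees within about 1 mm in both cameras: origin (0.5826, −0.0163), yaw −16°. Next is the waypoint arithmetic.

```bash
cat >> h.py <<'E'
MO=np.array([0.5826,-0.0163,0]); MY=-16.0
MR=Rn.from_euler('z',MY,degrees=True).as_matrix()
def toolpose(nx,nz,th,g,u=0.013,ny=0):   # nose bottom corner in magazine frame, tilt deg
    R=Rt(MY,th); N=MO+MR@np.array([nx,ny,nz]); return N-R@np.array([g-0.08,0,u]),R
def nose(g,u=0.013):
    s=env.observe(); p=s["position"]+s["tool_rot"]@np.array([g-0.08,0,u]); m=MR.T@(p-MO)
    x=MR.T@s["tool_rot"]@np.array([-1,0,0]); print("t",round(s["time_s"],2),"nose",np.round(m*1e3,1),"tilt",round(np.degrees(np.arcsin(-x[2])),2),"yaw",round(np.degrees(np.arctan2(x[1],x[0])),2),"F",np.round(s["ft_force"],1),"w",round(s["grip_width"],4))
E
python3 - <<'E'
from h import *
g=.0335
s=env.observe(); p,R=s["position"],s["tool_rot"]
p1=p+[0,0,.16]; print(p1)
wp=[(50,118,18),(50,84,18),(79,84,18),(79,84,9.5)]
for nx,nz,th in wp:
    q,Q=toolpose(nx/1e3,nz/1e3,th,g); print(np.round(q,4)); delta(q,Q,p1,R); p1,R=q,Q
E
```

```text
[0.55185152 0.28939823 0.17297202]
[ 0.592  -0.019   0.1447]
shift [-0.0965, -0.2957, 0.0281] turn [-0.0132, 0.3161, 0.0925]
[ 0.592  -0.019   0.1107]
shift [-0.0105, 0.0, 0.0323] turn [0.0, 0.0, 0.0]
[ 0.6199 -0.027   0.1107]
shift [-0.0276, -0.0, -0.009] turn [0.0, 0.0, 0.0]
[ 0.6165 -0.026   0.1045]
shift [0.0014, -0.0, 0.007] turn [0.0, -0.1484, 0.0]
```

Emit:
play_rows([
  {"grip": 0.3, "x": 0, "y": 0, "z": -0.02, "rx": 0, "ry": 0, "rz": 0},
  {"grip": 0.3, "x": 0, "y": 0, "z": -0.06, "rx": 0, "ry": 0, "rz": 0},
  {"grip": 0.3, "x": 0, "y": 0, "z": -0.06, "rx": 0, "ry": 0, "rz": 0},
  {"grip": 0.3, "x": -0.01, "y": -0.03, "z": -0.02, "rx": 0, "ry": 0, "rz": 0},
  {"grip": 0.3, "x": -0.017, "y": -0.053, "z": 0, "rx": 0, "ry": 0, "rz": 0},
  {"grip": 0.3, "x": -0.017, "y": -0.053, "z": 0, "rx": 0, "ry": 0, "rz": 0},
  {"grip": 0.3, "x": -0.017, "y": -0.053, "z": 0, "rx": 0, "ry": 0, "rz": 0},
  {"grip": 0.3, "x": -0.017, "y": -0.053, "z": 0, "rx": 0, "ry": 0, "rz": 0},
  {"grip": 0.3, "x": -0.0185, "y": -0.0537, "z": 0, "rx": 0, "ry": 0, "rz": 0.0925},
  {"grip": 0.3, "x": 0, "y": 0, "z": 0, "rx": 0, "ry": 0.158, "rz": 0},
  {"grip": 0.3, "x": 0, "y": 0, "z": 0, "rx": 0, "ry": 0.158, "rz": 0},
  {"grip": 0.3, "x": 0, "y": 0, "z": 0, "rx": 0, "ry": 0, "rz": 0},
], squeeze=120)

```text
time_s: 5.4
position: [0.5921, -0.02, 0.1702]
tool_rot: [[-0.914, 0.276, -0.299], [0.262, 0.961, 0.086], [0.311, -0.0, -0.951]]
ft_force: [-0.8, -0.1, -2.3]
grip_width: 0.0554
```

```bash
python3 - <<'E'
from h import *
nose(.0335)
g=.0335
for n in ("wrist","scene"): d=img(n); cv2.imwrite(f"pics/{n}_2.png",d["color"] if n=="wrist" else cv2.resize(d["color"][110:270,190:370],None,fx=3.5,fy=3.5,interpolation=cv2.INTER_CUBIC)); 
for wp in [(50,105,18),(50,84,18)]: q,Q=toolpose(wp[0]/1e3,wp[1]/1e3,wp[2],g); delta(q,Q)
P=cloud(d); 
E
```

```text
t 5.4 nose [ 50.4  -1.  143.4] tilt 18.1 yaw -0.02 F [-0.8 -0.1 -2.3] w 0.0554
shift [-0.0128, 0.0004, 0.0374] turn [-0.0002, 0.0009, 0.0007]
shift [-0.0193, 0.0004, 0.0574] turn [-0.0002, 0.0009, 0.0007]
```

View pics/scene_2.png

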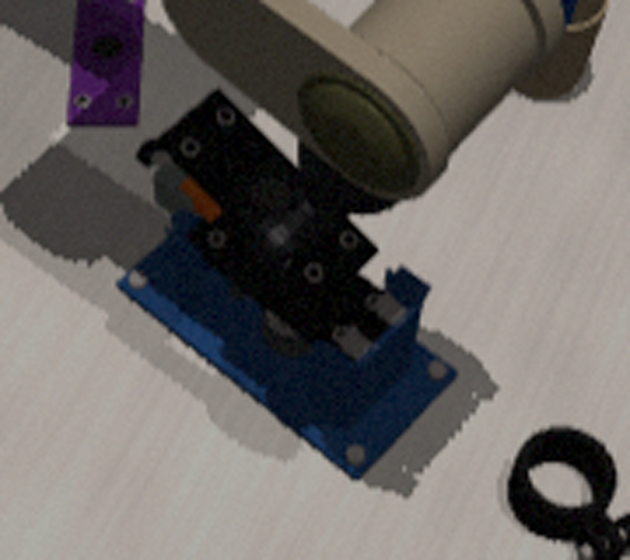

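View pics/wrist_2.png

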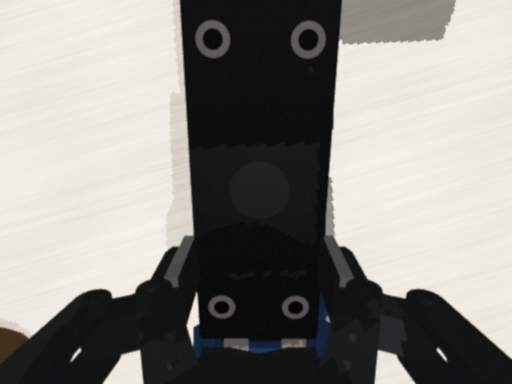

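```bash
cat >> h.py <<'E'
def local(n,tag=None):
    d=img(n); P=cloud(d); L=(P-MO)@MR
    if tag: cv2.imwrite(f"pics/{tag}.png",d["color"])
    return d,L
E
python3 - <<'E'
from h import *
d,L=local("wrist"); c=d["color"].astype(int)
print(d["cx"],d["cy"])
for v in (342,346):
    row=[(u,c[v,u].tolist(),np.round(L[v,u]*1e3,1).tolist()) for u in range(196,332,6)]
    for r in row: print(v,*r)
for v in (50,120,200,280,320):
    dark=[u for u in range(150,380) if c[v,u].max()<60 and L[v,u,2]>.13]
    a,b=dark[0],dark[-1]; print(v,a,b,np.round(L[v,a+2]*1e3,1),np.round(L[v,b-2]*1e3,1))
d2,L2=local("scene"); 
E
```

```text
258.4948542776178 185.32141126346136
342 196 [61, 38, 19] [69.0, -38.6, 121.7]
342 202 [57, 35, 18] [70.4, -35.5, 118.7]
342 208 [59, 36, 21] [72.7, -32.5, 114.0]
342 214 [55, 34, 19] [78.1, -30.3, 102.8]
342 220 [51, 31, 15] [81.7, -27.2, 95.4]
342 226 [85, 87, 90] [77.2, -22.1, 104.6]
342 232 [85, 87, 92] [77.8, -18.3, 103.4]
342 238 [85, 88, 92] [77.6, -14.3, 103.8]
342 244 [86, 89, 93] [77.1, -10.2, 104.9]
342 250 [51, 32, 18] [80.9, -6.5, 96.9]
342 256 [51, 31, 17] [81.8, -2.4, 95.1]
342 262 [50, 31, 18] [81.5, 1.7, 95.7]
342 268 [50, 31, 17] [81.3, 5.8, 96.1]
342 274 [50, 31, 18] [81.5, 10.0, 95.7]
342 280 [73, 72, 72] [78.4, 13.7, 102.2]
342 286 [117, 121, 127] [77.7, 17.5, 103.7]
342 292 [98, 101, 105] [77.4, 21.5, 104.2]
342 298 [120, 124, 129] [77.5, 25.4, 104.0]
342 304 [79, 79, 81] [77.3, 29.4, 104.3]
342 310 [55, 35, 16] [81.7, 34.8, 95.2]
342 316 [61, 38, 20] [74.4, 36.2, 110.3]
342 322 [57, 34, 15] [71.8, 39.0, 115.8]
342 328 [28, 28, 26] [12.6, 16.3, 238.8]
346 196 [63, 40, 22] [71.4, -38.6, 121.6]
346 202 [52, 34, 21] [72.8, -35.5, 118.9]
346 208 [52, 33, 22] [75.3, 
[... 414 characters left out ...]
 21] [81.7, 5.7, 100.8]
346 274 [55, 34, 16] [81.1, 9.7, 102.1]
346 280 [83, 79, 77] [80.7, 13.6, 102.9]
346 286 [109, 112, 117] [80.1, 17.5, 104.1]
346 292 [105, 109, 113] [80.4, 21.5, 103.6]
346 298 [105, 108, 113] [80.3, 25.5, 103.8]
346 304 [90, 90, 94] [79.5, 29.2, 105.2]
346 310 [48, 31, 18] [81.4, 33.8, 101.5]
346 316 [58, 37, 20] [76.8, 36.1, 110.8]
346 322 [58, 35, 19] [74.4, 39.1, 115.6]
346 328 [28, 28, 28] [13.3, 16.1, 239.3]
50 184 336 [-77.5 -28.5 194.9] [-77.6  28.  194.9]
120 188 331 [-52.3 -28.5 187.5] [-52.3  27.6 187.9]
200 193 326 [-19.6 -28.4 177.5] [-19.6  27.8 177.3]
280 150 367 [  7.2 -38.  205.1] [  7.5  36.8 204. ]
320 150 379 [ 10.3 -29.3 231.2] [ 10.9  31.6 229.8]
```

Relative to the plate, the hooks sit about 2–3 mm to +y in the wrist view, and the top camera also suggested about +1 mm. I'll correct the magazine y and go down.

```bash
cat >> h.py <<'E'
MO=MO+MR@np.array([0,.0012,0])
E
python3 - <<'E'
from h import *
g=.0335; nose(g)
q,Q=toolpose(.050,.104,18,g); delta(q,Q); q2,Q2=toolpose(.050,.084,18,g); delta(q2,Q2,q,Q)
E
```

```text
t 5.6 nose [ 49.   -1.4 145.2] tilt 17.96 yaw 0.06 F [-0.  -0.4 -2.1] w 0.0559
shift [-0.0137, 0.0014, 0.0389] turn [-0.0003, 0.0008, 0.001]
shift [-0.0062, 0.0, 0.019] turn [0.0, 0.0, 0.0]
```

Emit:
play_rows([
  {"grip": 0.3, "x": -0.004, "y": 0.001, "z": 0.013, "rx": 0, "ry": 0, "rz": 0},
  {"grip": 0.3, "x": -0.005, "y": 0.001, "z": 0.013, "rx": 0, "ry": 0, "rz": 0},
  {"grip": 0.3, "x": -0.0047, "y": 0, "z": 0.013, "rx": 0, "ry": 0, "rz": 0},
  {"grip": 0.3, "x": -0.002, "y": 0, "z": 0.0063, "rx": 0, "ry": 0, "rz": 0},
  {"grip": 0.3, "x": -0.002, "y": 0, "z": 0.0063, "rx": 0, "ry": 0, "rz": 0},
  {"grip": 0.3, "x": -0.0022, "y": 0, "z": 0.0064, "rx": 0, "ry": 0, "rz": 0},
  {"grip": 0.3, "x": 0, "y": 0, "z": 0, "rx": 0, "ry": 0, "rz": 0},
])

```text
time_s: 6.48
position: [0.5922, -0.0175, 0.1108]
tool_rot: [[-0.914, 0.275, -0.3], [0.261, 0.961, 0.086], [0.312, 0.0, -0.95]]
ft_force: [-5.6, 0.5, 10.0]
grip_width: 0.0556
```

```bash
cat >> h.py <<'E'
def chk(tag,g):
    nose(g)
    d,L=local("wrist",tag); c=d["color"].astype(int)
    # top face line along centre columns; edges
    for v in (20,100,180,230):
        k=[u for u in range(130,400) if c[v,u].max()<70 and np.ptp(c[v,u])<22 and abs(L[v,u,1])<.036 and L[v,u,2]>.1]
        if k: a,b=k[0]+2,k[-1]-2; print(v,np.round(L[v,a]*1e3,1),np.round(L[v,b]*1e3,1))
    m=np.zeros(c.shape[:2],bool); m[5:260,225:295]=1; m&=(d["range_z"]>0)
    q=L[m]; A=np.c_[q[:,0],q[:,1],np.ones(len(q))]; co,*_=np.linalg.lstsq(A,q[:,2],rcond=None); r=q[:,2]-A@co
    k=abs(r)<.003; co,*_=np.linalg.lstsq(A[k],q[k,2],rcond=None)
    print("top face tilt",round(np.degrees(np.arctan(-co[0])),2),"roll",round(np.degrees(np.arctan(co[1])),2),"z at x=0,70,-75:",np.round([(co[2]+co[0]*x)*1e3 for x in (0,.07,-.075)],1))
    d,L=local("scene"); cv2.imwrite(f"pics/s{tag}.png",cv2.resize(d["color"][120:260,200:350],None,fx=4,fy=4,interpolation=cv2.INTER_CUBIC))
E
python3 - <<'E'
from h import *
chk("c3",.0335)
E
```

```text
t 6.47 nose [49.7  0.4 83.9] tilt 18.16 yaw 0.04 F [-5.6  0.5 10. ] w 0.0556
20 [-89.  -28.4 133.6] [-88.3  28.6 135.2]
100 [-60.2 -28.4 126. ] [-60.1  29.  126.7]
180 [-27.8 -27.9 118.1] [-27.8  28.5 116.8]
230 [ -5.3 -27.8 111.5] [ -5.3  28.3 111. ]
top face tilt 15.16 roll -0.04 z at x=0,70,-75: [109.9  90.9 130.2]
```

View pics/c3.png

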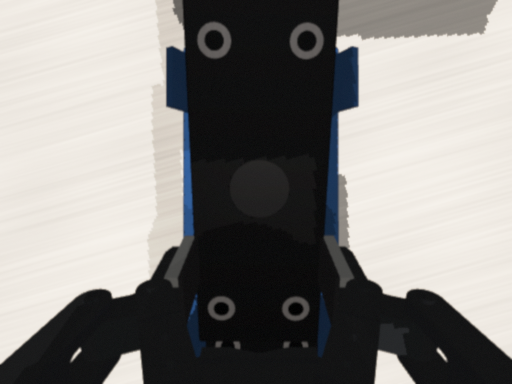

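View pics/sc3.png

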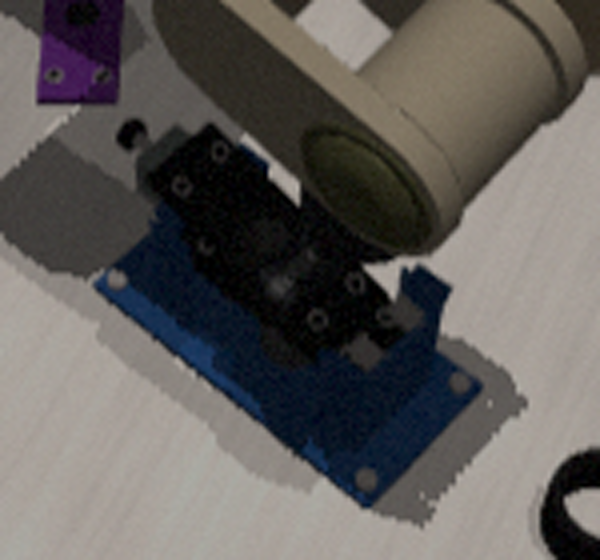

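The plate is centred, with the flares symmetric about column 262 and the hooks at 228 and 295. The pile is pushed down about 14 mm (12 N), and the plate turned about 2° in the fingers. I'll slide it under the hooks, going slightly deeper on the way.

Emit:
play_rows([
  {"grip": 0.3, "x": -0.0048, "y": 0, "z": -0.0015, "rx": 0, "ry": 0, "rz": 0},
  {"grip": 0.3, "x": -0.0048, "y": 0, "z": -0.0015, "rx": 0, "ry": 0, "rz": 0},
  {"grip": 0.3, "x": -0.0053, "y": 0, "z": 0, "rx": 0, "ry": 0, "rz": 0},
  {"grip": 0.3, "x": -0.0053, "y": 0, "z": 0, "rx": 0, "ry": 0, "rz": 0},
  {"grip": 0.3, "x": -0.0038, "y": 0, "z": -0.0012, "rx": 0, "ry": 0, "rz": 0},
  {"grip": 0.3, "x": 0, "y": 0, "z": 0, "rx": 0, "ry": 0, "rz": 0},
])

```text
time_s: 7.32
position: [0.616, -0.0242, 0.108]
tool_rot: [[-0.914, 0.275, -0.298], [0.261, 0.961, 0.085], [0.31, 0.0, -0.951]]
ft_force: [-3.8, 0.7, 11.3]
grip_width: 0.0555
```

```bash
python3 - <<'E'
from h import *
chk("c4",.0335)
E
```

```text
t 7.33 nose [74.5  0.4 81.2] tilt 18.05 yaw 0.04 F [-3.8  0.7 11.3] w 0.0555
20 [-64.6 -28.1 130.1] [-63.8  28.8 131.8]
100 [-35.6 -28.  122.8] [-35.9  29.  122. ]
180 [ -3.1 -28.1 114. ] [ -3.1  28.5 114.3]
230 [ 19.5 -28.3 108.3] [ 19.5  28.9 108. ]
top face tilt 14.7 roll -0.01 z at x=0,70,-75: [113.5  95.1 133.1]
```

View pics/c4.png

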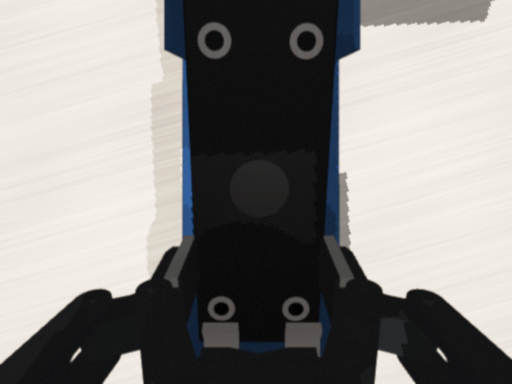

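View pics/sc4.png

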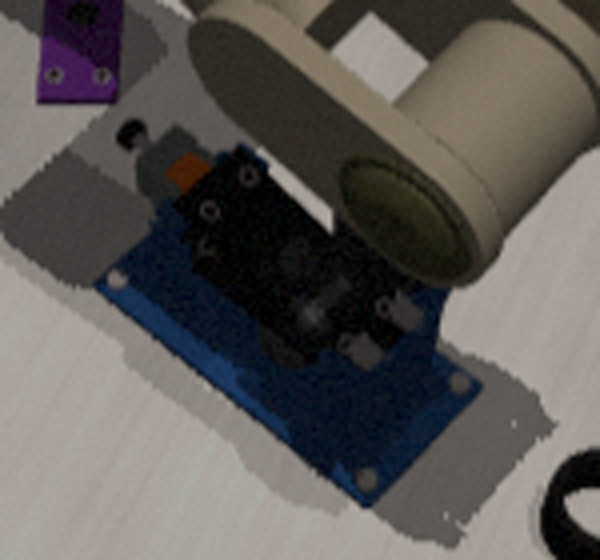

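The plate is now under the hooks, which overlap it at (220,335) and (303,335). I'll advance the rest of the way to the end panel, swing the tail down onto the catch slope, and release.

Emit:
play_rows([
  {"grip": 0.3, "x": -0.0028, "y": 0, "z": -0.001, "rx": 0, "ry": 0, "rz": 0},
  {"grip": 0.3, "x": -0.001, "y": 0, "z": -0.0003, "rx": 0, "ry": 0, "rz": 0},
  {"grip": 0.3, "x": 0.0002, "y": 0, "z": 0.0021, "rx": 0, "ry": -0.045, "rz": 0},
  {"grip": 0.3, "x": 0.0003, "y": 0, "z": 0.0021, "rx": 0, "ry": -0.045, "rz": 0},
  {"grip": 0.3, "x": 0, "y": 0, "z": 0, "rx": 0, "ry": 0, "rz": 0},
])

```text
time_s: 8.05
position: [0.6182, -0.0247, 0.1046]
tool_rot: [[-0.938, 0.275, -0.213], [0.268, 0.961, 0.061], [0.222, 0.0, -0.975]]
ft_force: [-4.8, 1.6, 10.8]
grip_width: 0.0559
```

```bash
python3 - <<'E'
from h import *
chk("c5",.0335)
E
```

```text
t 8.05 nose [79.   0.5 81.6] tilt 12.8 yaw 0.05 F [-4.8  1.6 10.8] w 0.0559
20 [-63.6 -27.8 118.6] [-64.3  29.3 117.2]
100 [-34.4 -27.5 113.2] [-34.4  28.8 113.6]
180 [ -1.3 -28.  107. ] [ -1.4  28.5 107.8]
230 [ 21.6 -28.2 103.8] [ 21.6  28.4 103.7]
top face tilt 9.26 roll -0.03 z at x=0,70,-75: [107.1  95.7 119.3]
```

View pics/c5.png

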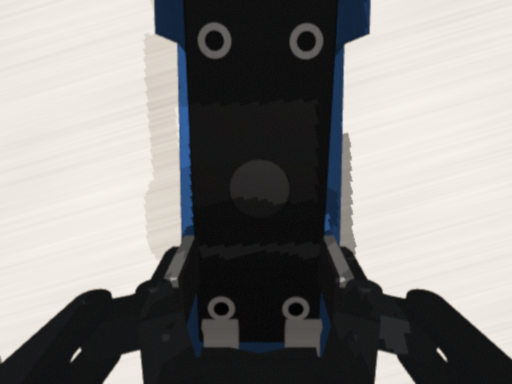

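View pics/sc5.png

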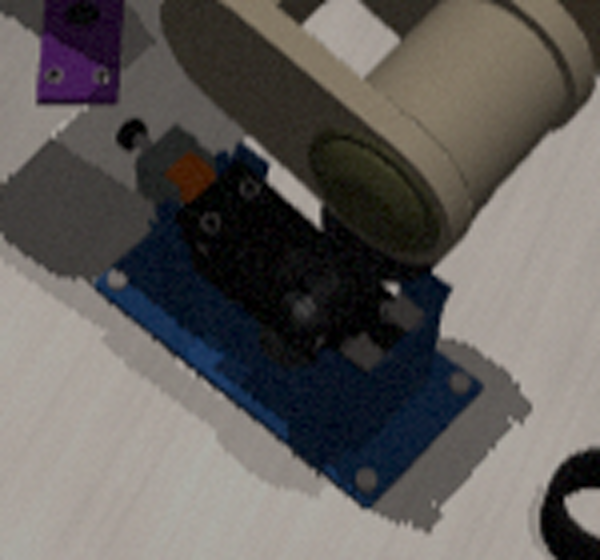

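Emit:
play_rows([
  {"grip": -1, "x": 0, "y": 0, "z": 0, "rx": 0, "ry": 0, "rz": 0},
  {"grip": -1, "x": 0, "y": 0, "z": 0, "rx": 0, "ry": 0, "rz": 0},
  {"grip": -1, "x": 0, "y": 0, "z": 0, "rx": 0, "ry": 0, "rz": 0},
  {"grip": -1, "x": 0.009, "y": 0, "z": -0.03, "rx": 0, "ry": 0, "rz": 0},
  {"grip": -1, "x": 0.012, "y": 0, "z": -0.05, "rx": 0, "ry": 0, "rz": 0},
  {"grip": 1, "x": 0.03, "y": 0, "z": 0, "rx": 0, "ry": -0.11, "rz": 0},
  {"grip": 1, "x": 0.03, "y": 0, "z": 0, "rx": 0, "ry": -0.112, "rz": 0},
  {"grip": 1, "x": 0.02, "y": 0, "z": 0, "rx": 0, "ry": 0, "rz": 0},
  {"grip": 1, "x": 0, "y": 0, "z": 0, "rx": 0, "ry": 0, "rz": 0},
], squeeze=60)

```text
time_s: 9.28
position: [0.539, -0.0022, 0.1961]
tool_rot: [[-0.961, 0.275, -0.004], [0.275, 0.961, 0.001], [0.004, 0.0, -1.0]]
ft_force: [0.8, -0.3, 0.4]
grip_width: 0.0122
```

```bash
python3 - <<'E'
from h import *
chk("c6",.0335)
q,Q=MO+MR@np.array([-.055,0,.120+.014]),Rt(MY,0); delta(q,Q)
E
```

```text
t 9.28 nose [  0.7   0.4 183. ] tilt 0.21 yaw 0.04 F [ 0.8 -0.3  0.4] w 0.0122
100 [-113.7  -16.6  124.3] [-113.7   19.6  123.8]
180 [-61.  -27.4 116. ] [-61.   28.1 115.9]
230 [-21.8 -27.2 111.7] [-21.7  27.3 111.3]
top face tilt -37.27 roll 5.05 z at x=0,70,-75: [165.5 218.8 108.4]
shift [0.0106, -0.0002, 0.0617] turn [-0.0, -0.0034, 0.0004]
```

View pics/c6.png

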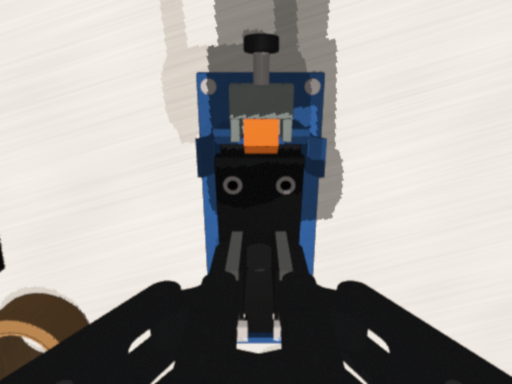

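View pics/sc6.png

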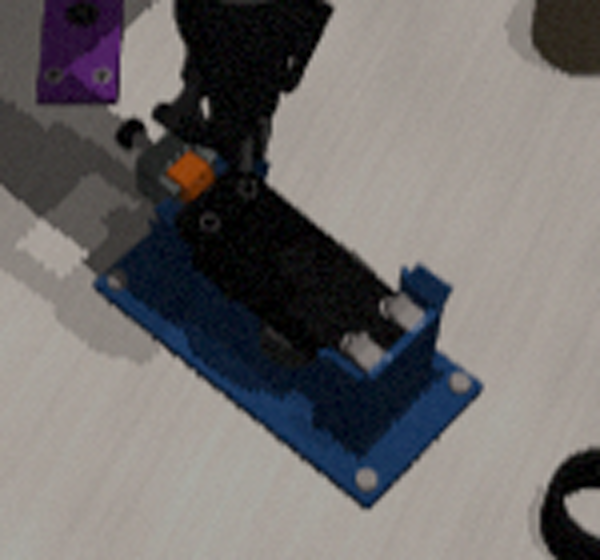

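The plate sits tilted under the hooks at (365,350) and (405,310) in the scene crop, with its tail on the orange slope. Next I press the tail with the closed fingertips.

Emit:
play_rows([
  {"grip": 1, "x": 0.012, "y": 0, "z": 0.03, "rx": 0, "ry": -0.0034, "rz": 0},
  {"grip": 1, "x": 0, "y": 0, "z": 0.03, "rx": 0, "ry": 0, "rz": 0},
  {"grip": 1, "x": 0, "y": 0, "z": 0.006, "rx": 0, "ry": 0, "rz": 0},
  {"grip": 1, "x": 0, "y": 0, "z": 0.005, "rx": 0, "ry": 0, "rz": 0},
  {"grip": 1, "x": 0, "y": 0, "z": 0.004, "rx": 0, "ry": 0, "rz": 0},
  {"grip": 1, "x": 0, "y": 0, "z": 0.004, "rx": 0, "ry": 0, "rz": 0},
  {"grip": 1, "x": 0, "y": 0, "z": 0.004, "rx": 0, "ry": 0, "rz": 0},
])

```text
time_s: 10.25
position: [0.5284, 0.0008, 0.1131]
tool_rot: [[-0.961, 0.275, 0.001], [0.275, 0.961, -0.0], [-0.001, 0.0, -1.0]]
ft_force: [-2.1, -0.3, 9.6]
grip_width: -0.0
```

```bash
python3 - <<'E'
from h import *
d=img("wrist"); cv2.imwrite("pics/p1.png",d["color"]); s=env.observe(); print(s["time_s"],s["position"],s["ft_force"],s["grip_width"])
E
```

```text
10.3 [0.52838446 0.00074929 0.11288595] [-1.52901269  0.70648533  9.50428918] 1.632639918822147e-05
```

View pics/p1.png

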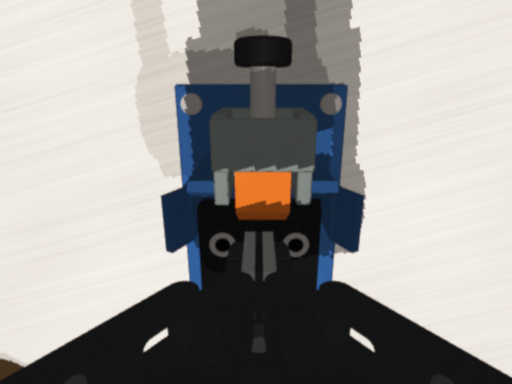

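Emit:
play_rows([
  {"grip": 1, "x": 0, "y": 0, "z": 0.002, "rx": 0, "ry": 0, "rz": 0},
  {"grip": 1, "x": 0, "y": 0, "z": 0.0015, "rx": 0, "ry": 0, "rz": 0},
  {"grip": 1, "x": 0, "y": 0, "z": 0, "rx": 0, "ry": 0, "rz": 0},
])

```text
time_s: 10.68
position: [0.5284, 0.0008, 0.1103]
tool_rot: [[-0.961, 0.275, 0.001], [0.275, 0.961, -0.0], [-0.001, 0.0, -1.0]]
ft_force: [-2.5, -0.0, 10.5]
grip_width: -0.0001
```

Emit:
play_rows([
  {"grip": 1, "x": 0, "y": 0, "z": -0.02, "rx": 0, "ry": 0, "rz": 0},
  {"grip": 1, "x": 0, "y": 0, "z": -0.06, "rx": 0, "ry": 0, "rz": 0},
  {"grip": 1, "x": 0, "y": -0.03, "z": -0.04, "rx": 0, "ry": 0, "rz": 0},
  {"grip": 0, "x": 0, "y": -0.06, "z": -0.01, "rx": 0, "ry": 0, "rz": 0},
  {"grip": -1, "x": 0, "y": -0.06, "z": 0, "rx": 0, "ry": 0, "rz": 0},
  {"grip": -1, "x": 0, "y": 0, "z": 0, "rx": 0, "ry": 0, "rz": 0},
])

```text
time_s: 11.42
position: [0.486, -0.1466, 0.2392]
tool_rot: [[-0.96, 0.28, -0.0], [0.28, 0.96, -0.001], [0.0, -0.001, -1.0]]
ft_force: [-0.3, -0.1, 0.6]
grip_width: 0.0546
```

```bash
cat >> h.py <<'E'
def magcheck(tag):
    for n in ("top","scene"):
        d,L=local(n); c=d["color"].astype(int)
        m=(abs(L[...,0])<.06)&(abs(L[...,1])<.026)&(c.max(-1)<75)&(abs(L[...,2]-.1)<.03)
        q=L[m]; A=np.c_[q[:,0],q[:,1],np.ones(len(q))]; co,*_=np.linalg.lstsq(A,q[:,2],rcond=None)
        hsv=cv2.cvtColor(d["color"],cv2.COLOR_BGR2HSV); o=(hsv[...,0]<20)&(hsv[...,1]>150)&(L[...,2]>.09)&(L[...,0]<-.06)&(L[...,0]>-.12)&(abs(L[...,1])<.02)
        print(n,len(q),"slopes deg",np.round(np.degrees(co[:2]),2),"z0",round(co[2]*1e3,1),"orange",o.sum(),"x",np.round(np.percentile(L[o][:,0],[2,50,98])*1e3,1),"zmin",np.round(np.percentile(L[o][:,2],[2,98])*1e3,1))
        ys,xs=np.where((abs(L[...,0])<.16)&(abs(L[...,1])<.07)); cr=d["color"][ys.min():ys.max(),xs.min():xs.max()]; s=min(600/cr.shape[0],800/cr.shape[1],6)
        cv2.imwrite(f"pics/{tag}_{n}.png",cv2.resize(cr,None,fx=s,fy=s,interpolation=cv2.INTER_CUBIC))
E
python3 - <<'E'
from h import *
magcheck("m1"); s=env.observe(); print(s["time_s"],s["position"],s["ft_force"])
E
```

```text
top 686 slopes deg [ 0.09 -0.26] z0 99.8 orange 76 x [-100.7  -86.8  -71.8] zmin [ 97.7 125.1]
scene 813 slopes deg [0.16 0.2 ] z0 99.5 orange 134 x [-102.4  -84.5  -71.9] zmin [ 97.7 121.7]
11.525 [ 0.48670261 -0.14352897  0.23911868] [ 0.58009854  0.2028295  -0.20794232]
```

View pics/m1_scene.png

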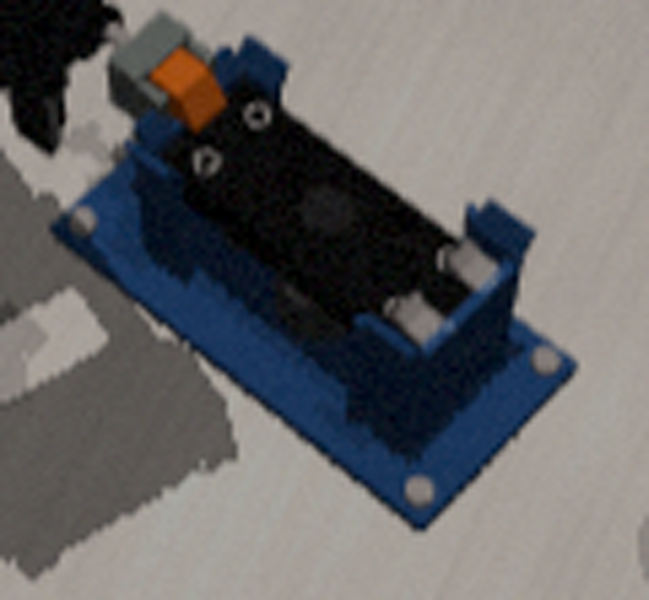

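Plate 1 is level (0.1–0.2°) at a top height of about 100 mm. The catch is closed, with the orange tip at x −72 as before. Now the second plate.

```bash
python3 - <<'E'
from h import *
delta([0.510,-0.323,0.17],Rt(-24.))
E
```

```text
shift [-0.072, -0.1661, 0.069] turn [0.0003, -0.0008, 0.1389]
```

Emit:
play_rows([
  {"grip": -1, "x": -0.024, "y": -0.055, "z": 0.01, "rx": 0, "ry": 0, "rz": 0},
  {"grip": -1, "x": -0.024, "y": -0.055, "z": 0.029, "rx": 0, "ry": 0, "rz": 0},
  {"grip": -1, "x": -0.024, "y": -0.056, "z": 0.03, "rx": 0, "ry": 0, "rz": 0.139},
  {"grip": -1, "x": 0, "y": 0, "z": 0, "rx": 0, "ry": 0, "rz": 0},
  {"grip": -1, "x": 0, "y": 0, "z": 0, "rx": 0, "ry": 0, "rz": 0},
])

```text
time_s: 12.15
position: [0.5099, -0.3128, 0.1745]
tool_rot: [[-0.915, 0.404, -0.001], [0.404, 0.915, 0.001], [0.001, 0.0, -1.0]]
ft_force: [-0.1, 0.7, 0.9]
grip_width: 0.0852
```

```bash
python3 - <<'E'
from h import *
plate_fit("wrist",(0.495,-0.317),"w7"); plate_fit("scene",(0.495,-0.317),"s7",rad=.1)
E
```

```text
wrist n 10252 ctr 493.7 -317.0 size 60.1 158.5 yaw -20.69 z [0.009  0.0101 0.0113]
t 12.2 tcp [ 0.5099 -0.3126  0.175 ]
scene n 1458 ctr 496.2 -318.6 size 60.9 158.5 yaw -21.3 z [0.0061 0.0094 0.0126]
t 12.25 tcp [ 0.5099 -0.3126  0.1753]
```

View pics/w7.png

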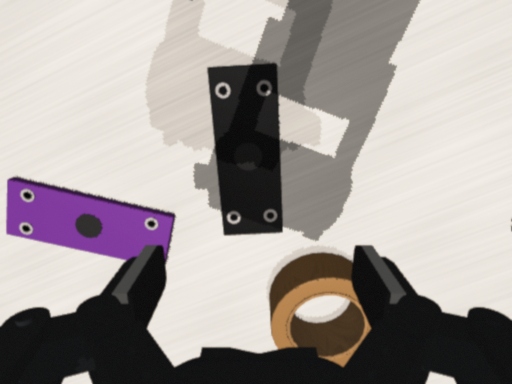

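The black plate is at (247,150), the purple look-alike at (90,215) and the tape at (320,320). The clearances are fine.

```bash
python3 - <<'E'
from h import *
y=np.radians(-20.9)
delta([0.4945+.0335*np.cos(y),-0.3175+.0335*np.sin(y),0.0125],Rt(-20.9))
E
```

```text
shift [-0.0212, -0.0089, 0.1629] turn [-0.0003, 0.0007, -0.0502]
```

Emit:
play_rows([
  {"grip": -1, "x": -0.0212, "y": -0.0089, "z": 0.04, "rx": 0, "ry": 0, "rz": -0.0502},
  {"grip": -1, "x": 0, "y": 0, "z": 0.05, "rx": 0, "ry": 0, "rz": 0},
  {"grip": -1, "x": 0, "y": 0, "z": 0.042, "rx": 0, "ry": 0, "rz": 0},
  {"grip": -1, "x": 0, "y": 0, "z": 0.02, "rx": 0, "ry": 0, "rz": 0},
  {"grip": -1, "x": 0, "y": 0, "z": 0.0105, "rx": 0, "ry": 0, "rz": 0},
  {"grip": -1, "x": 0, "y": 0, "z": 0, "rx": 0, "ry": 0, "rz": 0},
  {"grip": 0.3, "x": 0, "y": 0, "z": 0, "rx": 0, "ry": 0, "rz": 0},
  {"grip": 0.3, "x": 0, "y": 0, "z": 0, "rx": 0, "ry": 0, "rz": 0},
  {"grip": 0.3, "x": 0, "y": 0, "z": 0, "rx": 0, "ry": 0, "rz": 0},
  {"grip": 0.3, "x": 0, "y": 0, "z": 0, "rx": 0, "ry": 0, "rz": 0},
], squeeze=120)

```text
time_s: 13.5
position: [0.5255, -0.3313, 0.0142]
tool_rot: [[-0.933, 0.359, 0.002], [0.359, 0.933, -0.002], [-0.002, -0.001, -1.0]]
ft_force: [-1.2, 3.5, 10.9]
grip_width: 0.0553
```

```bash
python3 - <<'E'
from h import *
d=img("wrist"); cv2.imwrite("pics/g2.png",d["color"]); s=env.observe(); print(s["time_s"],s["position"],s["ft_force"],s["grip_width"])
p,R=s["position"],s["tool_rot"]
y=np.radians(-20.9); print("g",(p[0]-.4945)*np.cos(y)+(p[1]+.3175)*np.sin(y))
p1=p+[0,0,.175]; q,Q=toolpose(.050,.140,18,.0335); delta(q,Q,p1,R); print(q)
E
```

```text
13.55 [ 0.52554823 -0.33131524  0.01421159] [-1.67971052  2.13198351 11.99829788] 0.05588818692517148
g 0.03393381148265148
shift [0.0504, 0.3166, 0.022] turn [0.0128, 0.3162, -0.0877]
[ 0.59234449 -0.01784583  0.16673302]
```

View pics/g2.png

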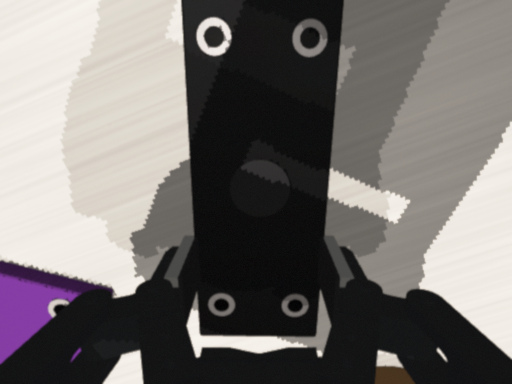

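The grip matches the first one. I'll lift and carry it to the magazine with slightly more tilt (19.5°), since the spring is stiffer now.

Emit:
play_rows([
  {"grip": 0.3, "x": 0, "y": 0, "z": -0.03, "rx": 0, "ry": 0, "rz": 0},
  {"grip": 0.3, "x": 0, "y": 0, "z": -0.06, "rx": 0, "ry": 0, "rz": 0},
  {"grip": 0.3, "x": 0, "y": 0, "z": -0.06, "rx": 0, "ry": 0, "rz": 0},
  {"grip": 0.3, "x": 0.008, "y": 0.05, "z": -0.02, "rx": 0, "ry": 0, "rz": 0},
  {"grip": 0.3, "x": 0.008, "y": 0.053, "z": 0, "rx": 0, "ry": 0, "rz": 0},
  {"grip": 0.3, "x": 0.008, "y": 0.053, "z": 0, "rx": 0, "ry": 0, "rz": 0},
  {"grip": 0.3, "x": 0.008, "y": 0.053, "z": 0, "rx": 0, "ry": 0, "rz": 0},
  {"grip": 0.3, "x": 0.009, "y": 0.053, "z": 0, "rx": 0, "ry": 0, "rz": 0},
  {"grip": 0.3, "x": 0.0094, "y": 0.0546, "z": 0, "rx": 0, "ry": 0, "rz": -0.0877},
  {"grip": 0.3, "x": 0, "y": 0, "z": 0, "rx": 0, "ry": 0.17, "rz": 0},
  {"grip": 0.3, "x": 0, "y": 0, "z": 0, "rx": 0, "ry": 0.17, "rz": 0},
  {"grip": 0.3, "x": 0, "y": 0, "z": 0, "rx": 0, "ry": 0, "rz": 0},
])

```text
time_s: 15.05
position: [0.5926, -0.0179, 0.1805]
tool_rot: [[-0.906, 0.277, -0.321], [0.261, 0.961, 0.092], [0.334, -0.0, -0.943]]
ft_force: [-0.2, -0.2, -2.5]
grip_width: 0.0556
```

```bash
python3 - <<'E'
from h import *
chk("c8",.0339)
g=.0339
q,Q=toolpose(.050,.104,19.5,g); delta(q,Q); q2,Q2=toolpose(.050,.084,19.5,g); delta(q2,Q2,q,Q)
E
```

```text
t 15.05 nose [ 49.2  -0.  152.9] tilt 19.52 yaw -0.06 F [-0.2 -0.2 -2.5] w 0.0556
20 [-86.5 -27.9 208.6] [-85.6  29.3 210.2]
100 [-58.6 -27.6 200.3] [-58.6  28.7 200.2]
180 [-27.2 -28.2 188.4] [-27.1  28.5 188.5]
230 [ -4.8 -28.2 181.1] [ -4.8  28.  181.2]
top face tilt 19.19 roll 0.04 z at x=0,70,-75: [179.7 155.4 205.9]
shift [-0.0183, -0.0002, 0.0468] turn [0.0003, 0.0029, -0.0007]
shift [-0.0067, 0.0, 0.0189] turn [0.0, 0.0, 0.0]
```

View pics/c8.png

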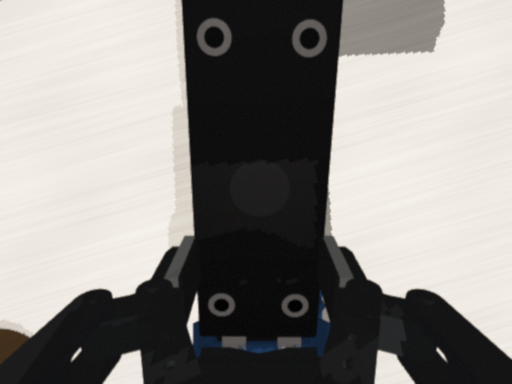

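The plate is centred on the hooks, at columns 234 and 289. I'll go down.

Emit:
play_rows([
  {"grip": 0.3, "x": -0.006, "y": 0.0002, "z": 0.0156, "rx": 0, "ry": 0.003, "rz": 0},
  {"grip": 0.3, "x": -0.006, "y": 0, "z": 0.0156, "rx": 0, "ry": 0, "rz": 0},
  {"grip": 0.3, "x": -0.0063, "y": 0, "z": 0.0156, "rx": 0, "ry": 0, "rz": 0},
  {"grip": 0.3, "x": -0.0022, "y": 0, "z": 0.0063, "rx": 0, "ry": 0, "rz": 0},
  {"grip": 0.3, "x": -0.0022, "y": 0, "z": 0.0063, "rx": 0, "ry": 0, "rz": 0},
  {"grip": 0.3, "x": -0.0023, "y": 0, "z": 0.0063, "rx": 0, "ry": 0, "rz": 0},
  {"grip": 0.3, "x": 0, "y": 0, "z": 0, "rx": 0, "ry": 0, "rz": 0},
])

```text
time_s: 16.02
position: [0.5926, -0.0174, 0.1124]
tool_rot: [[-0.905, 0.276, -0.325], [0.26, 0.961, 0.093], [0.338, -0.0, -0.941]]
ft_force: [-6.1, 1.3, 10.9]
grip_width: 0.0554
```

```bash
python3 - <<'E'
from h import *
chk("c9",.0339)
E
```

```text
t 16.02 nose [48.9  0.4 84.6] tilt 19.76 yaw -0.03 F [-6.1  1.3 10.9] w 0.0554
20 [-88.8 -27.7 136.9] [-88.7  29.9 136.9]
100 [-59.6 -27.5 129.4] [-59.7  29.4 129.1]
180 [-27.4 -27.6 119.5] [-27.3  28.7 119.2]
230 [ -5.1 -27.7 113.7] [ -5.   28.3 113.7]
top face tilt 16.53 roll 0.07 z at x=0,70,-75: [111.2  90.4 133.4]
```

View pics/c9.png

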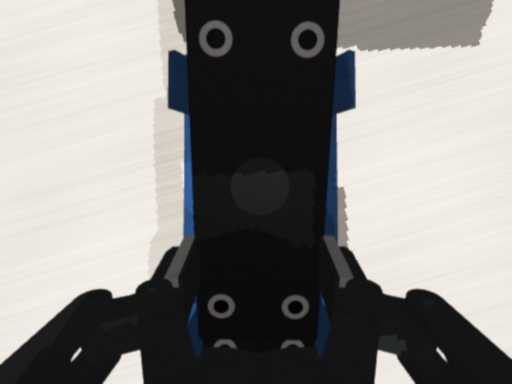

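The state matches the first insertion: nose top at 95.8 mm, tail clear of the housing. I'll slide it in.

Emit:
play_rows([
  {"grip": 0.3, "x": -0.0047, "y": 0, "z": -0.0017, "rx": 0, "ry": 0, "rz": 0},
  {"grip": 0.3, "x": -0.0049, "y": 0, "z": -0.0012, "rx": 0, "ry": 0, "rz": 0},
  {"grip": 0.3, "x": -0.0054, "y": 0, "z": 0, "rx": 0, "ry": 0, "rz": 0},
  {"grip": 0.3, "x": -0.0054, "y": 0, "z": 0, "rx": 0, "ry": 0, "rz": 0},
  {"grip": 0.3, "x": -0.004, "y": 0, "z": -0.0014, "rx": 0, "ry": 0, "rz": 0},
  {"grip": 0.3, "x": 0, "y": 0, "z": 0, "rx": 0, "ry": 0, "rz": 0},
])

```text
time_s: 16.88
position: [0.6168, -0.0242, 0.1089]
tool_rot: [[-0.905, 0.276, -0.323], [0.26, 0.961, 0.093], [0.336, 0.0, -0.942]]
ft_force: [-4.3, 1.0, 10.5]
grip_width: 0.0557
```

```bash
python3 - <<'E'
from h import *
chk("c10",.0339)
E
```

```text
t 16.88 nose [74.1  0.6 81.2] tilt 19.62 yaw -0.02 F [-4.3  1.  10.5] w 0.0557
20 [-63.4 -27.  133.5] [-63.4  29.9 133.5]
100 [-34.7 -27.1 124.8] [-34.5  29.1 125.5]
180 [ -2.2 -27.6 115.1] [ -2.2  28.8 115.8]
230 [ 20.2 -27.8 109. ] [ 20.3  28.8 108.4]
top face tilt 16.01 roll 0.06 z at x=0,70,-75: [114.8  94.8 136.4]
```

View pics/c10.png

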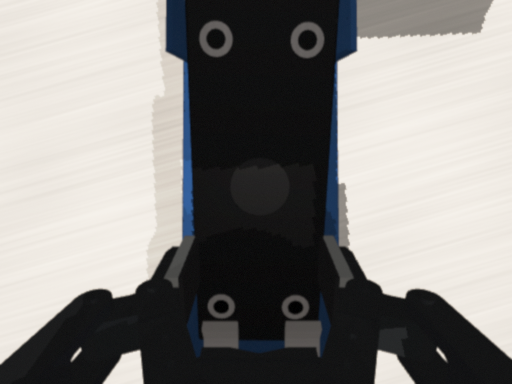

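It is under the hooks again. I'll advance, swing the tail down, release, and move to the pressing position as before.

Emit:
play_rows([
  {"grip": 0.3, "x": -0.0028, "y": 0, "z": -0.001, "rx": 0, "ry": 0, "rz": 0},
  {"grip": 0.3, "x": -0.0012, "y": 0, "z": -0.0004, "rx": 0, "ry": 0, "rz": 0},
  {"grip": 0.3, "x": 0.0003, "y": 0, "z": 0.0027, "rx": 0, "ry": -0.058, "rz": 0},
  {"grip": 0.3, "x": 0.0003, "y": 0, "z": 0.0027, "rx": 0, "ry": -0.058, "rz": 0},
  {"grip": 0.3, "x": 0, "y": 0, "z": 0, "rx": 0, "ry": 0, "rz": 0},
])

```text
time_s: 17.6
position: [0.6185, -0.0246, 0.1046]
tool_rot: [[-0.937, 0.276, -0.214], [0.269, 0.961, 0.062], [0.223, 0.0, -0.975]]
ft_force: [-4.3, 1.0, 13.7]
grip_width: 0.0557
```

```bash
python3 - <<'E'
from h import *
chk("c11",.0339)
E
```

```text
t 17.6 nose [78.9  0.7 81.6] tilt 12.86 yaw -0.01 F [-4.3  1.  13.7] w 0.0557
20 [-64.  -27.4 117.1] [-63.9  30.4 117.2]
100 [-34.2 -26.9 112.8] [-34.2  29.6 112.9]
180 [ -0.9 -28.  105.9] [ -0.9  29.  106.7]
230 [ 21.8 -27.9 104.1] [ 22.1  28.7 103.3]
top face tilt 9.62 roll 0.09 z at x=0,70,-75: [106.7  94.8 119.4]
```

View pics/c11.png

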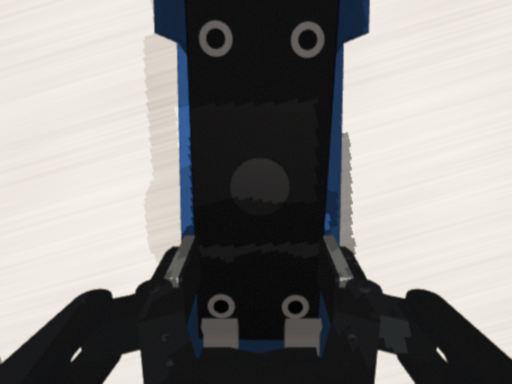

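This matches the first plate. Releasing now.

Emit:
play_rows([
  {"grip": -1, "x": 0, "y": 0, "z": 0, "rx": 0, "ry": 0, "rz": 0},
  {"grip": -1, "x": 0, "y": 0, "z": 0, "rx": 0, "ry": 0, "rz": 0},
  {"grip": -1, "x": 0, "y": 0, "z": 0, "rx": 0, "ry": 0, "rz": 0},
  {"grip": -1, "x": 0.009, "y": 0, "z": -0.03, "rx": 0, "ry": 0, "rz": 0},
  {"grip": -1, "x": 0.012, "y": 0, "z": -0.05, "rx": 0, "ry": 0, "rz": 0},
  {"grip": 1, "x": 0.03, "y": 0, "z": 0, "rx": 0, "ry": -0.112, "rz": 0},
  {"grip": 1, "x": 0.03, "y": 0, "z": 0, "rx": 0, "ry": -0.112, "rz": 0},
  {"grip": 1, "x": 0.02, "y": 0, "z": 0, "rx": 0, "ry": 0, "rz": 0},
  {"grip": 1, "x": 0, "y": 0, "z": 0, "rx": 0, "ry": 0, "rz": 0},
  {"grip": 1, "x": 0, "y": 0, "z": 0, "rx": 0, "ry": 0, "rz": 0},
], squeeze=60)

```text
time_s: 18.95
position: [0.5412, -0.0028, 0.1953]
tool_rot: [[-0.961, 0.276, -0.003], [0.276, 0.961, 0.001], [0.003, -0.0, -1.0]]
ft_force: [0.2, -0.1, 0.2]
grip_width: -0.0001
```

```bash
python3 - <<'E'
from h import *
chk("c12",.0339)
q,Q=MO+MR@np.array([-.056,0,.120+.014]),Rt(MY,0); delta(q,Q)
E
```

```text
t 18.95 nose [  2.5   0.3 182.1] tilt 0.19 yaw -0.05 F [ 0.2 -0.1  0.2] w -0.0001
100 [-111.5  -16.4  124.3] [-111.5   19.5  125.1]
180 [-59.1 -26.5 116.4] [-59.2  28.5 116.9]
230 [-20.  -26.4 111.6] [-19.8  27.8 111.5]
top face tilt -37.28 roll 3.71 z at x=0,70,-75: [167.9 221.2 110.8]
shift [0.0122, -0.0003, 0.0611] turn [-0.0, -0.0038, -0.0009]
```

View pics/sc12.png

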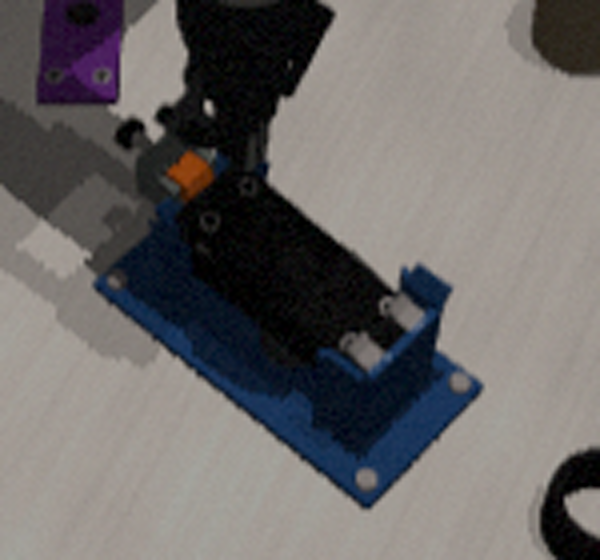

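The plate is tilted under the hooks, with its tail on the catch slope. Pressing.

Emit:
play_rows([
  {"grip": 1, "x": 0.0125, "y": 0, "z": 0.03, "rx": 0, "ry": -0.0036, "rz": 0},
  {"grip": 1, "x": 0, "y": 0, "z": 0.03, "rx": 0, "ry": 0, "rz": 0},
  {"grip": 1, "x": 0, "y": 0, "z": 0.006, "rx": 0, "ry": 0, "rz": 0},
  {"grip": 1, "x": 0, "y": 0, "z": 0.005, "rx": 0, "ry": 0, "rz": 0},
  {"grip": 1, "x": 0, "y": 0, "z": 0.004, "rx": 0, "ry": 0, "rz": 0},
  {"grip": 1, "x": 0, "y": 0, "z": 0.004, "rx": 0, "ry": 0, "rz": 0},
  {"grip": 1, "x": 0, "y": 0, "z": 0.004, "rx": 0, "ry": 0, "rz": 0},
  {"grip": 1, "x": 0, "y": 0, "z": 0.003, "rx": 0, "ry": 0, "rz": 0},
  {"grip": 1, "x": 0, "y": 0, "z": 0, "rx": 0, "ry": 0, "rz": 0},
])

```text
time_s: 20.18
position: [0.5285, 0.0009, 0.1104]
tool_rot: [[-0.961, 0.276, 0.001], [0.276, 0.961, -0.0], [-0.001, -0.0, -1.0]]
ft_force: [-4.2, -0.1, 11.2]
grip_width: -0.0002
```

```bash
python3 - <<'E'
from h import *
d=img("wrist"); cv2.imwrite("pics/p2.png",d["color"]); s=env.observe(); print(s["time_s"],s["position"],s["ft_force"],s["grip_width"])
E
```

```text
20.225 [0.52846648 0.00096936 0.11054117] [-3.32901066  0.82308204 10.83333576] -0.00017151385343792012
```

View pics/p2.png

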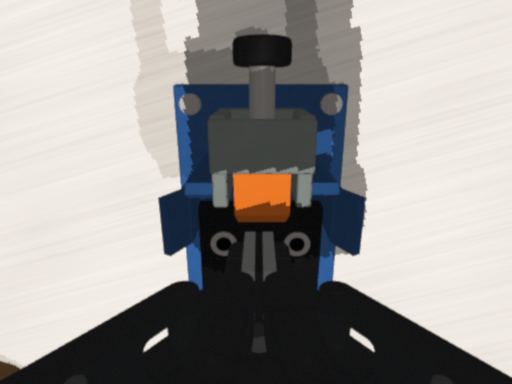

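The catch is out over the plate, with the orange tip at row 220. I'll lift away and check.

Emit:
play_rows([
  {"grip": 1, "x": 0, "y": 0, "z": -0.02, "rx": 0, "ry": 0, "rz": 0},
  {"grip": 1, "x": 0, "y": 0, "z": -0.06, "rx": 0, "ry": 0, "rz": 0},
  {"grip": 1, "x": 0, "y": 0, "z": -0.05, "rx": 0, "ry": 0, "rz": 0},
  {"grip": 1, "x": 0.05, "y": 0, "z": -0.01, "rx": 0, "ry": 0, "rz": 0},
  {"grip": 1, "x": 0.05, "y": 0, "z": 0, "rx": 0, "ry": 0, "rz": 0},
  {"grip": 1, "x": 0, "y": 0, "z": 0, "rx": 0, "ry": 0, "rz": 0},
  {"grip": 1, "x": 0, "y": 0, "z": 0, "rx": 0, "ry": 0, "rz": 0},
])

```text
time_s: 21.1
position: [0.4327, 0.0285, 0.2498]
tool_rot: [[-0.961, 0.276, 0.001], [0.276, 0.961, -0.0], [-0.001, 0.0, -1.0]]
ft_force: [0.7, -0.3, 0.5]
grip_width: 0.0002
```

```bash
python3 - <<'E'
from h import *
magcheck("m2"); s=env.observe(); print(s["time_s"],s["position"],s["ft_force"])
d=img("wrist"); cv2.imwrite("pics/m2_wrist.png",d["color"])
for t in ["marker_pot","tape_roll","clamp","plate_a"]: print(t,[(np.round(x["point"],3).tolist(),round(x["conf"],2)) for x in finder.boxes_of("scene",t)])
E
```

```text
top 683 slopes deg [ 0.01 -0.28] z0 99.6 orange 39 x [-88.4 -79.  -71.3] zmin [ 96. 123.]
scene 819 slopes deg [ 0.07 -0.33] z0 99.5 orange 141 x [-107.2  -84.5  -70.2] zmin [ 98.2 172.2]
21.2 [0.4330002  0.02832322 0.24935847] [-0.70141901  0.76088349  0.45164623]
marker_pot [([0.592, -0.031, 0.016], 0.68), ([0.659, 0.317, 0.075], 0.62)]
tape_roll [([0.672, -0.314, 0.046], 0.75), ([0.497, 0.014, 0.12], 0.31)]
clamp [([0.822, -0.068, 0.042], 0.8), ([0.583, -0.015, 0.1], 0.58)]
plate_a [([0.495, -0.495, 0.012], 0.96), ([0.581, -0.016, 0.1], 0.93), ([0.294, -0.257, 0.01], 0.83), ([0.332, 0.14, 0.011], 0.79), ([0.662, 0.313, 0.079], 0.18)]
```

View pics/m2_scene.png

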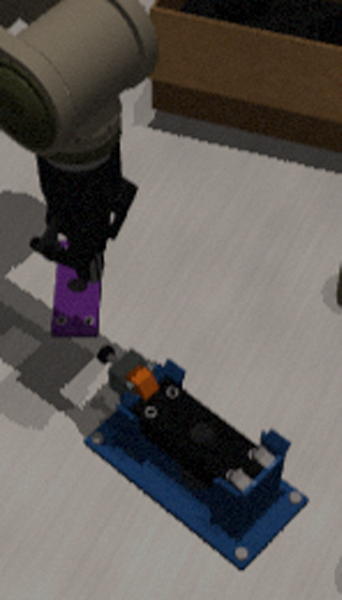

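View pics/m2_wrist.png

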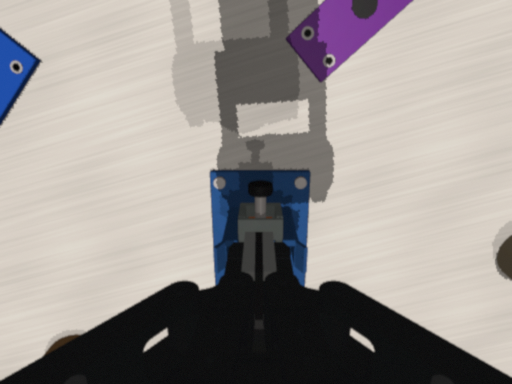

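The top plate is level and its upper face is at about 99.5 mm. The catch tip is at its closed position, and the pot, tape and clamp have not moved. The robot is clear, so I'm handing in.

```bash
python3 -c "
from h import *
print(order.close_job())"
```

```text
the job is handed in; nothing more can be done
None
```

Both black plates are in the magazine and the job was handed in at about 21 s of the 72 s allowed. The hand-in reports no verdict, so success rests on the checks below.

For each plate I gripped it toward its hook end and tucked it nose-down under the hooks, pushing the pile down 14 to 18 mm. I then let the other end down onto the catch slope, released it, and pressed that end down with the closed fingertips at about 11 N.

**Last checks, from the scene and top cameras:**
- **Top plate:** it is level within about 0.35°, with its upper face about 99.5 mm above the bench. It lies under both hooks.
- **Catch:** the orange tip reads x ≈ −70 to −71 mm, against −73 nominal when closed, so it looks closed.
- **Bystanders:** the marker pot, tape roll and clamp are within about 4 mm of where they were first found, which is the finder's own accuracy.
- **Robot:** the hand was clear and the wrist force was about zero.

**Not directly confirmed:**
- **Platform sinking:** I did not measure it. It is inferred from four plates lying under the 100 mm stop.
- **Lower plates:** the three plates below the top one could not be seen. Their position is inferred from the end panels and flanges. I checked the first added plate only before the second covered it, and it was level then.

**Disagreements:**
- The wrist view put the hooks 2–3 mm farther toward +y than my first magazine estimate. I split the difference, and the plates went in without jamming.
- The finder's "marker_pot" and "clamp" lists also marked the magazine, and its "tape_roll" list also marked the catch. I disregarded those entries.

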